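# Check hanging lamp units at the test bench

## Task

Run the lamp check: bring the yellow supply's lever fully back to its off stop, lift every lamp unit off its hook and stand it upright in a bay of its own in the black test jig. With all of them standing there, swing the lever to the red set mark, leave it there for two seconds, and return it fully to the off stop. Then stand all the lamps upright in the bays of the blue finished tray; touch lamps only while the lever is at off, and leave the cleaner bottle, the screwdriver and the parts bin undisturbed.

Things in the scene. Friction and masses are not known exactly. Their poses are not given: they have to be found in the camera images.
- rack: Fixed steel hook rack, base 110 x 264 x 12 mm. Origin: on the table, about the middle of its base; z up. Three hooks at its y = -95, 0, +95 mm: 8 mm round bars along x, bar top 150 mm up, from a rail at x = +45 mm (top 155 mm up, posts at y = +-125 mm) to x = -30 mm, where the tip turns up 10 mm above the bar top. Hooks are open towards -x.
- hook_mid (a point): Top of the middle hook's bar, 150 mm straight above the rack's origin. A lamp hangs with its eye's bridge on the bar, within about 10 mm of this x, its underside 76 mm below the bar top. To take it off: lift 12 to 26 mm (at 28 mm its body meets the bar), draw it 50 mm or more towards the rack's -x, then raise it.
- lamp_a: Lamp unit, green lens, rigid, 120 mm tall, 0.14 kg, bottom-heavy; hangs on a hook at the start (or is absent). Origin: centre of underside, z up. Upward: round body 40 mm dia, z 0-40; aluminium eye (34 wide in y, 10 thick in x), opening 22 wide, z 40-76, through along x; bridge z 76-84; round black grip stem 18 mm dia, z 84-120, gripped from above at any yaw. Stands upright by itself.
- lamp_b: Lamp unit, orange lens, rigid, 120 mm tall, 0.14 kg, bottom-heavy; hangs on a hook at the start (or is absent). Origin: centre of underside, z up. Upward: round body 40 mm dia, z 0-40; aluminium eye (34 wide in y, 10 thick in x), opening 22 wide, z 40-76, through along x; bridge z 76-84; round black grip stem 18 mm dia, z 84-120, gripped from above at any yaw. Stands upright by itself.
- lamp_c: Lamp unit, red lens, rigid, 120 mm tall, 0.14 kg, bottom-heavy; hangs on a hook at the start (or is absent). Origin: centre of underside, z up. Upward: round body 40 mm dia, z 0-40; aluminium eye (34 wide in y, 10 thick in x), opening 22 wide, z 40-76, through along x; bridge z 76-84; round black grip stem 18 mm dia, z 84-120, gripped from above at any yaw. Stands upright by itself.
- jig: Fixed black test jig, an open-topped tray: 80 mm (x) by 218 mm (y), 26 mm high, walls 6 mm thick, floor 6 mm thick. Three equal open bays in a row along its y, centres at y = -70, 0 and +70 mm (each about 68 x 65 mm inside). Origin: centre of its underside; z up.
- tray: Loose blue finished tray, 0.7 kg, open-topped: 80 mm (x) by 218 mm (y), 26 mm high, walls 6 mm thick, floor 6 mm thick. Three equal open bays in a row along its y, centres at y = -70, 0 and +70 mm (each about 68 x 65 mm inside). Origin: centre of its underside; z up.
- supply: Fixed yellow bench supply, 120 mm (x) by 190 mm (y) by 100 mm high. Origin: underside centre; z up. On its top a lever swings in the supply's y-z plane (left-right) beside a black quadrant disc (radius 60 mm, at x = 22 to 28 mm) with white tick marks every 0.2 rad from off.
- lever_pivot (a point): Hinge axis of the lever: a point 100 mm above the supply's origin; the axis runs along the supply's x.
- lever (a joint): Lever angle, rad, 0 to 1.4. 0 = off, against its stop, leaning 0.7 rad from upright towards the supply's +y; it grows as the lever swings over towards the supply's -y (upright at 0.7). In the supply's frame the lever points from the pivot along (0, sin(0.7-q), cos(0.7-q)). It stays where it is left; about 2 to 3 N at the knob moves it.
- lever_knob (a point): Centre of the black ball (26 mm in diameter) at the lever's end, 110 mm from the pivot, on a 10 mm steel shaft. Best pinched from above with the fingers closing along the supply's x.
- setmark (a joint): Angle of the red set mark on the quadrant's rim, rad, measured like the lever's: the lever is on the mark when both joints read the same. It is set at the start and does not have to be touched.
- set_mark (a point): Outer end of the red set mark, 76 mm from the pivot, in the lever's plane of swing.
- cleaner: Bystander: upright bottle with a red cap, 48 mm in diameter, 120 mm tall; origin at the centre of its underside.
- driver: Bystander: screwdriver lying on the table; origin at its underside, along its x.
- parts_bin: Bystander: clear open bin, 90 x 120 x 35 mm; origin at the centre of its underside.
Mind the look-alikes: they are no part of the job. What is shaped like the jig but brown or pink is not meant. Leave any pink look-alike of the lamp_b alone.

How it is judged:
By the outcome, as a careful person would: the job done as asked, in the order asked, and still so for the second after the job is handed in, with the robot touching nothing.
Of lamp_a, lamp_b, lamp_c only 2 to 3 are there at a start; the rules pass over those that are not, and their reading is None.
At some moment in a run one of tray may be knocked a few centimetres aside while the robot is not near it.
Once in a run the grip may slacken for a moment while it holds something.
It also fails if it takes over 210 s, if anything falls off the work surface, if the arm or the gripper's body presses on something with over 40 N, if the wrist force passes 120 N, or if a joint passes its speed limit or range.

## Robot

A 6-joint arm with a two-finger parallel gripper is mounted at the origin on the work surface. World frame = base frame: x ahead of the robot, y to its left, z up, the work surface at z = 0. Lengths are in m, angles in rad, forces in N, time in s.
With the tool pointing down it reaches from about 0.325 to 0.75 m from the base axis. Payload 7.6 kg.
Tool frame: the origin (TCP) lies at the very end of the fingers, on their centre line; the grasp point (between the pads) lies 19 mm behind it; z points along the fingers, y is the line along which they close (so a half turn about z gives the same grasp; the last joint's range is limited). The gripper opens to 85 mm and grips with 20 to 120 N. Pads are 22 mm wide; open, the fingers measure 114 mm over their backs; the gripper's body (76 mm by 85 mm) begins 54 mm behind the grasp point. The pads swing forward as they close: fully open they stand 13 mm farther back than shut.
Start: joints at [-1.255, 0.052, 1.401, -0, 1.689, -0.07], TCP at [0.198, -0.486, 0.231] pointing down, gripper open.
Joint ranges: [-2.9, 2.9], [-0.91, 2.17], [0.12, 2.37], [-1.06, 4.2], [0.26, 2.73], [-2.93, 2.93]. Speed limits (rad/s): [2.57, 2.57, 3.01, 3.14, 3.14, 3.14].

## Interface

Orientations are given as a unit quaternion [x, y, z, w].
In Python, from workcell import arm, imaging, job_done gives the robot as it stands.
- The arm moves only by the tool apply_moves, never from a script. Its argument "moves" is a list of rows, each an object of numbers: "x", "y", "z": the shift along the world's x, y, z as a fraction of full scale; "ax", "ay", "az": the turn, a rotation vector about the world's x, y, z as a fraction of full scale; "grip": the opening, from 0 (shut) to 1 (fully open). A call has 1 to 10 rows; each row is the pose to reach, as a shift and turn from the pose commanded when the call began; what a row does not reach only later rows make up. Full scale, the value 1, is 10 cm for a shift and 0.5 rad for a turn. A row lasts 1/12 s, in which the tool goes at most 41.7 mm and 7.16 degrees, less where a joint would pass 70% of its speed; a pose out of reach is approached as far as the arm can. A call with a number of a shift or a turn outside -1 to 1 is refused whole. A call with a gripper value outside its range is refused whole. The fingers move at their own pace and stop on an object; "newtons" is the grip in N (left out, the last holds). Time passes only in rows, so rows that repeat a pose let the fingers close. It gives the time, the measured TCP pose, the force, the opening and the grip force at its end, in the units of the state.
- arm.read_state(): the state, without advancing time (a new reading comes with each control period).
- imaging.read_camera(name): name is "scene" or "side" or "wrist"; returns a dict with "image" (480x640x3 uint8, blue, green, red), "depth" (480x640 float32, m along the optical axis (not along the pixel's ray), 0 where there is no reading), "mtx" (3x3 intrinsics, pixels), "xyz" and "orientation" of the camera in the world. Camera axes: x right, y up, looking along -z (the intrinsics and any distortion apply to the point x, -y, -z); pixel columns grow to the right and rows downward; lengths in m; the calibration is good to about 2 mm. A picture is of the moment at which its call begins.
- job_done(): hands the job in; it is judged then, once.
The state is a dict: "time": time; "joint_positions": joint angles; "qvel": joint speeds; "effort": joint torques, N m; "position": TCP position; "ee_rot": TCP orientation; "force": force on the tool from outside, world axes, zero at the start; "torque": the same for the moment, N m; "grip_width": finger opening in m; "finger_force": force on a finger pad.
Only numpy, scipy, OpenCV 4.12 (cv2) and the standard library are available. Lean on these libraries where they do the work, as an engineer would, in place of code of your own. Each camera call takes 0.05 s, during which the arm holds its last target. There are 200 camera calls.

## Working session

There is one attempt and no reset: what is moved stays moved. The work goes in short steps, Python scripts to look and compute and a tool call to move; the robot and the scene stay as the last step left them, time stands still between calls to the robot, and variables do not carry over. Pictures are saved under pics/ and viewed, at most 14 in all, crops included, and the job is handed in when it is done.

Besides the shell and the picture viewer there is one more tool, called after "Request:" by a JSON object that holds its "op" and its "data", one argument or row to a line. apply_moves: Moves the arm, as the interface text tells. Shift numbers are shares of 10 cm and turn numbers shares of 0.5 rad, none past 1 either way. Its arguments: {"type":"object","properties":{"moves":{"type":"array","items":{"type":"object","properties":{"x":{"type":"number","minimum":-1,"maximum":1},"y":{"type":"number","minimum":-1,"maximum":1},"z":{"type":"number","minimum":-1,"maximum":1},"ax":{"type":"number","minimum":-1,"maximum":1},"ay":{"type":"number","minimum":-1,"maximum":1},"az":{"type":"number","minimum":-1,"maximum":1},"grip":{"type":"number"}}}},"newtons":{"type":"number"}},"required":["moves"]}

```bash
mkdir -p pics; ls; cat > h.py <<'E'
import numpy as np, cv2, pickle
from scipy.spatial.transform import Rotation as R
from workcell import arm, imaging
def snap(n,tag):
    c=imaging.read_camera(n); pickle.dump(c,open(f'pics/{tag}.pkl','wb')); cv2.imwrite(f'pics/{tag}.png',c['image']); return c
def load(tag): return pickle.load(open(f'pics/{tag}.pkl','rb'))
def cloud(c):
    K=np.array(c['mtx']);d=c['depth'];v,u=np.indices(d.shape)
    p=np.stack([(u-K[0,2])/K[0,0]*d,-(v-K[1,2])/K[1,1]*d,-d],-1)
    return p@R.from_quat(c['orientation']).as_matrix().T+np.array(c['xyz'])
def proj(c,P):
    q=(np.atleast_2d(P)-c['xyz'])@R.from_quat(c['orientation']).as_matrix()
    K=np.array(c['mtx']);return np.stack([K[0,0]*q[:,0]/-q[:,2]+K[0,2],K[1,1]*-q[:,1]/-q[:,2]+K[1,2]],-1)
def med(c,X,u,v,r=2):
    a=X[v-r:v+r+1,u-r:u+r+1][c['depth'][v-r:v+r+1,u-r:u+r+1]>0]; return np.median(a,0).round(4)
E
python3 - <<'E'
from h import *
for n in ('scene','side','wrist'):
    c=snap(n,n+'0'); print(n,c['xyz'],c['orientation'],[k for k in c])
print(arm.read_state())
E
```

```text
pics
scene [ 1.20292657 -0.93262788  0.92840197] [0.43768253 0.13519455 0.28291074 0.84268496] ['image', 'depth', 'mtx', 'xyz', 'orientation']
side [ 0.37976711 -1.02033525  0.97600565] [ 0.42868898 -0.03246926 -0.05228408  0.90135336] ['image', 'depth', 'mtx', 'xyz', 'orientation']
wrist [ 0.26178043 -0.46140514  0.37437165] [-0.11311964  0.07661444 -0.55343495  0.82161057] ['image', 'depth', 'mtx', 'xyz', 'orientation']
{'time': 0.15, 'joint_positions': array([-1.25529063e+00,  5.27247210e-02,  1.40144228e+00, -2.62033797e-05,
        1.68857704e+00, -7.03268926e-02]), 'qvel': array([ 2.28432157e-04, -3.35883575e-04, -4.54951249e-03, -6.42563589e-04,
        1.91244625e-04,  3.01962799e-05]), 'effort': array([ 3.24953835e-04, -3.81950283e+01, -3.60423374e+01, -1.47141841e-04,
        4.63684482e-03, -5.27328709e-06]), 'position': array([ 0.19751139, -0.48620941,  0.23067366]), 'ee_rot': array([ 9.81449423e-01,  1.91720364e-01, -8.33116117e-05, -5.69783370e-04]), 'force': array([-0.04510175,  0.50580911, -0.55273099]), 'torque': array([ 0.00552665, -0.00608201,  0.00265653]), 'finger_force': 0.0, 'grip_width': 0.08526925109566402}
```

View pics/scene0.png

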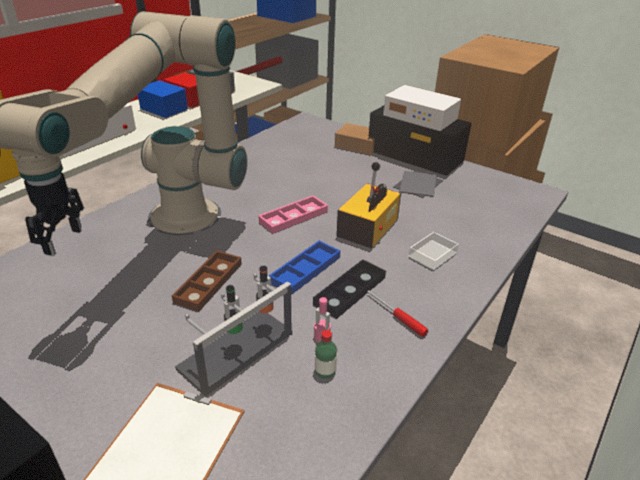

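View pics/side0.png

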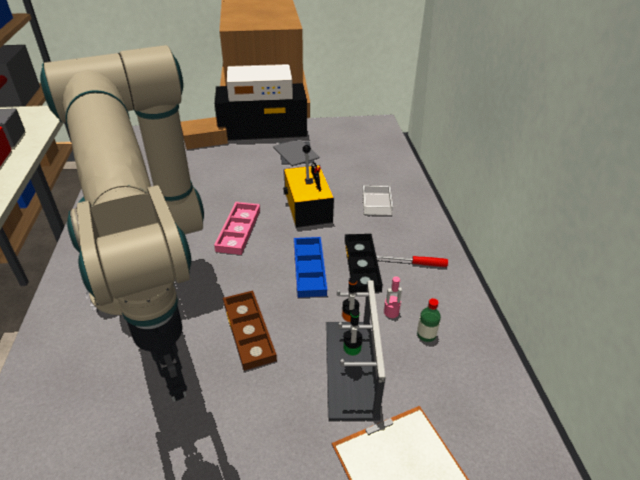

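Two lamps: green on the middle hook (scene 230,300) and orange on the +y hook (263,280). The rack opens towards the robot. The black jig is at (350,288), the blue tray at (305,265), and the supply at (368,215) with its lever near upright. The pink lamp stands behind the rack at (322,318). Next I'll measure poses from the clouds.

```bash
cat > m.py <<'E'
from h import *
H=np.full((700,800),-1.);I=np.zeros((700,800,3),np.uint8)
pts=[];cols=[]
for n in ('scene0','side0'):
    c=load(n);X=cloud(c);m=c['depth']>0
    pts.append(X[m]);cols.append(c['image'][m])
P=np.concatenate(pts);C=np.concatenate(cols)
np.savez('pics/pc.npz',P=P,C=C)
hsv=cv2.cvtColor(C[None],cv2.COLOR_BGR2HSV)[0].astype(int)
def rect(name,m):
    q=P[m]; 
    if len(q)<10: print(name,len(q));return
    # biggest cluster
    med=np.median(q,0); q=q[np.linalg.norm(q[:,:2]-med[:2],axis=1)<.2]
    lo,hi=np.percentile(q,[2,98],axis=0)
    r=cv2.minAreaRect((q[:,:2]*1000).astype(np.float32)); print(name,len(q),lo.round(3),hi.round(3),r)
h,s,v=hsv.T
reach=(np.linalg.norm(P[:,:2],axis=1)<.95)&(P[:,0]>.15)&(P[:,2]<.3)
rect('blue',reach&(h>100)&(h<130)&(s>130)&(P[:,2]>.012)&(P[:,2]<.04))
rect('bluetop',reach&(h>100)&(h<130)&(s>130)&(P[:,2]>.022)&(P[:,2]<.032))
rect('yellow',reach&(h>18)&(h<32)&(s>150)&(P[:,2]>.085)&(P[:,2]<.108))
rect('jig',reach&(v<60)&(P[:,2]>.012)&(P[:,2]<.035)&(P[:,1]>-.3)&(P[:,0]>.4))
rect('jigtop',reach&(v<60)&(P[:,2]>.022)&(P[:,2]<.032)&(P[:,1]>-.3)&(P[:,0]>.4))
rect('rail',reach&(P[:,2]>.150)&(P[:,2]<.160)&(P[:,0]>.3)&(s<60))
rect('hi',reach&(P[:,2]>.170)&(P[:,2]<.23)&(P[:,0]>.3))
E
python3 m.py
python3 - <<'E'
from h import *
c=load('scene0');X=cloud(c)
a=cv2.resize(c['image'][230:410,160:400],None,fx=3.3,fy=3.3,interpolation=cv2.INTER_CUBIC);cv2.imwrite('pics/a.png',a)
E
```

```text
blue 1317 [ 0.444 -0.099  0.013] [0.528 0.119 0.03 ] ((542.8314208984375, 6.2317352294921875), (226.16099548339844, 202.3546905517578), 85.6435546875)
bluetop 875 [ 0.444 -0.099  0.022] [0.528 0.118 0.031] ((527.6806640625, 8.301322937011719), (224.9158477783203, 166.98158264160156), 88.04596710205078)
yellow 2133 [0.448 0.206 0.09 ] [0.574 0.387 0.105] ((509.5869140625, 301.92742919921875), (125.7314453125, 204.57472229003906), 6.240506649017334)
jig 1945 [ 0.489 -0.098  0.012] [0.679 0.212 0.032] ((612.4345703125, 67.81094360351562), (161.12771606445312, 352.431640625), 21.86385154724121)
jigtop 1023 [ 0.49  -0.098  0.022] [0.679 0.211 0.031] ((613.3109130859375, 67.70918273925781), (159.73248291015625, 351.3075866699219), 22.360132217407227)
rail 1772 [ 0.51  -0.465  0.15 ] [ 0.606 -0.217  0.159] ((554.0462646484375, -334.0796813964844), (264.06964111328125, 89.29657745361328), 83.853271484375)
hi 1644 [0.304 0.776 0.171] [0.499 0.797 0.229] ((401.765625, 786.0289916992188), (203.56118774414062, 33.38603210449219), 2.8124876022338867)
```

View pics/a.png

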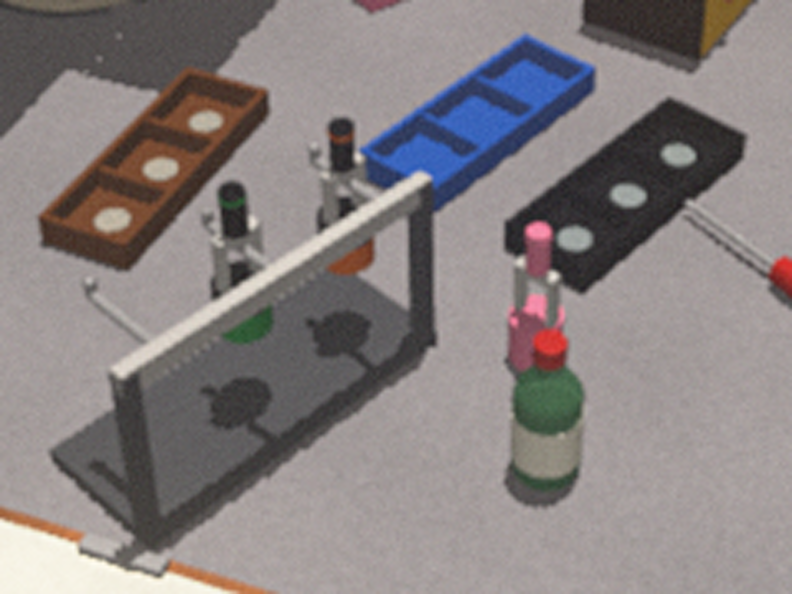

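```bash
cat > m2.py <<'E'
from h import *
d=np.load('pics/pc.npz');P=d['P'];C=d['C']
h,s,v=cv2.cvtColor(C[None],cv2.COLOR_BGR2HSV)[0].astype(int).T
def fit(name,m,yr=(-30,30)):
    q=P[m][:,:2];best=None
    for a in np.radians(np.arange(*yr,.5)):
        e=q@np.array([[np.cos(a),-np.sin(a)],[np.sin(a),np.cos(a)]])
        lo,hi=np.percentile(e,[1.5,98.5],axis=0);w=hi-lo
        if best is None or w.prod()<best[0]: best=(w.prod(),a,w,(lo+hi)/2)
    _,a,w,c=best;cc=np.array([[np.cos(a),-np.sin(a)],[np.sin(a),np.cos(a)]])@c
    print(name,m.sum(),'yaw',np.degrees(a).round(1),'size',w.round(4),'ctr',cc.round(4))
z=P[:,2]
box=lambda x0,x1,y0,y1,z0,z1:(P[:,0]>x0)&(P[:,0]<x1)&(P[:,1]>y0)&(P[:,1]<y1)&(z>z0)&(z<z1)
fit('blue',box(.42,.56,-.13,.15,.020,.032)&(h>100)&(h<130)&(s>130))
fit('jig',box(.55,.72,-.13,.16,.020,.032)&(v<70))
fit('sup',box(.42,.6,.18,.42,.09,.106)&(h>18)&(h<32)&(s>150))
fit('rail',box(.575,.64,-.5,-.18,.150,.160)&(s<60))
m=box(.45,.64,-.5,-.18,-.002,.02)&(v<110);fit('base',m)
for n in('scene0','side0'):
    c=load(n);X=cloud(c);hh=cv2.cvtColor(c['image'],cv2.COLOR_BGR2HSV).astype(int)
    # stem tops
    for nm,y0,y1 in(('grn',-.39,-.30),('orn',-.30,-.2)):
        m=(X[...,0]>.46)&(X[...,0]<.57)&(X[...,1]>y0)&(X[...,1]<y1)&(X[...,2]>.166)&(X[...,2]<.21)
        q=X[m];vv=np.argwhere(m);print(n,nm,len(q),q.min(0).round(4),q.max(0).round(4),np.median(q,0).round(4),vv.min(0),vv.max(0))
    m=(X[...,0]>.4)&(X[...,0]<.62)&(X[...,1]>.15)&(X[...,1]<.45)&(X[...,2]>.185)&(X[...,2]<.24)
    q=X[m];vv=np.argwhere(m);print(n,'knob',len(q),q.min(0).round(4),q.max(0).round(4),np.median(q,0).round(4),vv.min(0),vv.max(0))
    red=(X[...,0]>.4)&(X[...,0]<.62)&(X[...,1]>.15)&(X[...,1]<.45)&(X[...,2]>.1)&(hh[...,1]>150)&((hh[...,0]<8)|(hh[...,0]>172))
    q=X[red];print(n,'red',len(q),q.round(4)[:40:4] if len(q) else '')
    m=(X[...,0]>.4)&(X[...,0]<.62)&(X[...,1]>.15)&(X[...,1]<.45)&(X[...,2]>.12)&(X[...,2]<.185)
    q=X[m];print('midlever',len(q),q.min(0),q.max(0))
a=load('side0')['image'][130:230,270:345];b=load('scene0')['image'][150:250,330:405]
cv2.imwrite('pics/lev.png',np.hstack([cv2.resize(t,None,fx=5.3,fy=5.3,interpolation=cv2.INTER_CUBIC) for t in(a,b)]))
E
python3 m2.py
```

```text
blue 990 yaw -2.0 size [0.0807 0.2184] ctr [0.4855 0.01  ]
jig 1060 yaw -3.0 size [0.0821 0.2168] ctr [0.6357 0.0107]
sup 2067 yaw 5.0 size [0.1207 0.1833] ctr [0.5098 0.297 ]
rail 1214 yaw -5.0 size [0.0213 0.2533] ctr [ 0.5877 -0.3384]
base 8075 yaw -7.5 size [0.1117 0.2559] ctr [ 0.5473 -0.3377]
scene0 grn 124 [ 0.5376 -0.3413  0.166 ] [ 0.5565 -0.3241  0.1974] [ 0.5491 -0.3359  0.1867] [284 226] [300 235]
scene0 orn 109 [ 0.5473 -0.2476  0.1662] [ 0.5664 -0.2285  0.1975] [ 0.5595 -0.2411  0.1863] [265 260] [279 267]
scene0 knob 77 [0.4973 0.3055 0.1859] [0.5205 0.3317 0.2268] [0.5113 0.3149 0.2112] [162 372] [174 380]
scene0 red 13 [[0.5314 0.2734 0.1712]
 [0.5445 0.2747 0.1685]
 [0.5306 0.2832 0.1532]
 [0.5419 0.2813 0.1546]]
midlever 252 [0.50312619 0.24847305 0.12014836] [0.5487446  0.35479374 0.18481231]
side0 grn 122 [ 0.5336 -0.3424  0.1671] [ 0.5514 -0.3239  0.1983] [ 0.5419 -0.3383  0.1882] [309 350] [323 358]
side0 orn 107 [ 0.5445 -0.2487  0.1661] [ 0.5629 -0.2296  0.1965] [ 0.5527 -0.2438  0.188 ] [277 348] [291 356]
side0 knob 69 [0.4929 0.3004 0.1852] [0.5152 0.3234 0.224 ] [0.505  0.3119 0.2128] [145 302] [157 309]
side0 red 23 [[0.5345 0.2941 0.1589]
 [0.5407 0.2691 0.1704]
 [0.5354 0.2754 0.1633]
 [0.5324 0.2762 0.1594]
 [0.5287 0.2703 0.1598]
 [0.5272 0.2835 0.148 ]]
midlever 187 [0.50168082 0.24099246 0.12011961] [0.54222559 0.3519259  0.18430958]
```

View pics/lev.png

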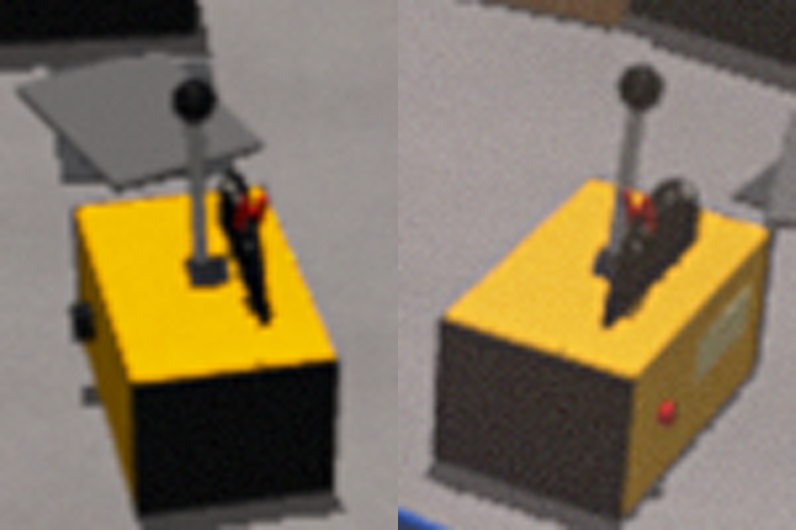

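Request:
{"op": "apply_moves", "data": {
  "moves": [
    {"x": 0.3, "y": 0.3, "z": 0.15, "az": 0.25},
    {"x": 0.6, "y": 0.6, "z": 0.3, "az": 0.5},
    {"x": 0.9, "y": 0.9, "z": 0.45, "az": 0.75},
    {"x": 1, "y": 1, "z": 0.5, "az": 0.85},
    {"x": 1, "y": 1, "z": 0.5, "az": 0.85}
  ]
}}

```text
schema error: expected keys x, y, z, ax, ay, az, grip
```

Request:
{"op": "apply_moves", "data": {
  "moves": [
    {"x": 0.3, "y": 0.3, "z": 0.15, "az": 0.25},
    {"x": 0.6, "y": 0.6, "z": 0.3, "az": 0.5},
    {"x": 0.9, "y": 0.9, "z": 0.45, "az": 0.75},
    {"x": 1, "y": 1, "z": 0.5, "az": 0.85},
    {"x": 1, "y": 1, "z": 0.5, "az": 0.85}
  ]
}}

```text
schema error: expected keys x, y, z, ax, ay, az, grip
```

Request:
{"op": "apply_moves", "data": {
  "moves": [
    {"x": 0.3, "y": 0.3, "az": 0.25},
    {"x": 0.6, "y": 0.6, "az": 0.5},
    {"x": 0.9, "y": 0.9, "az": 0.75},
    {"x": 1, "y": 1, "az": 0.85},
    {"x": 1, "y": 1, "az": 0.85}
  ]
}}

```text
schema error: expected keys x, y, z, ax, ay, az, grip
```

Request:
{"op": "apply_moves", "data": {
  "moves": [
    {"y": 0.3},
    {"y": 0.6},
    {"y": 0.9},
    {"y": 1}
  ]
}}

```text
schema error: expected keys x, y, z, ax, ay, az, grip
```

Request:
{"op": "apply_moves", "data": {
  "moves": [
    {"y": 0.3},
    {"y": 0.6},
    {"y": 0.9},
    {"y": 1}
  ]
}}

```text
schema error: expected keys x, y, z, ax, ay, az, grip
```

Request:
{"op": "apply_moves", "data": {
  "moves": [
    {"y": 0.3},
    {"y": 0.6},
    {"y": 0.9},
    {"y": 1},
    {"y": 1},
    {"y": 1}
  ]
}}

```text
schema error: expected keys x, y, z, ax, ay, az, grip
```

```bash
python3 - <<'E'
from h import *
c=snap('wrist','w1');X=cloud(c);s=arm.read_state()
print(s['time'],s['position'],s['force'],R.from_quat(s['ee_rot']).as_matrix().round(3).tolist())
print(c['xyz'],(R.from_quat(c['orientation']).as_matrix()@[0,0,-1]).round(3))
E
```

```text
0.2 [ 0.19751599 -0.48622732  0.23081154] [-0.01026404  0.209722    0.22185436] [[0.926, 0.376, -0.0], [0.376, -0.926, 0.001], [0.0, -0.001, -1.0]]
[ 0.2617847  -0.46141823  0.37448668] [-0.251 -0.101 -0.963]
```

View pics/w1.png

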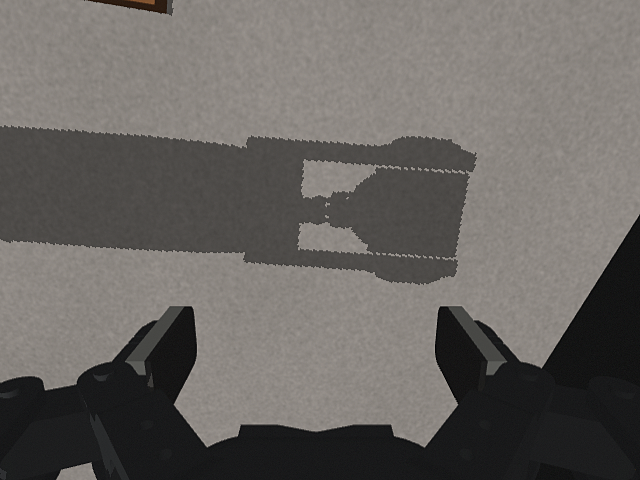

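The wrist picture shows only the bare table and its shadows: all the move calls were refused because every row needs all seven keys. I'll resend them.

Request:
{"op": "apply_moves", "data": {
  "moves": [
    {"x": 0.3, "y": 0.3, "z": 0.15, "ax": 0, "ay": 0, "az": 0.25, "grip": 1},
    {"x": 0.6, "y": 0.6, "z": 0.3, "ax": 0, "ay": 0, "az": 0.5, "grip": 1},
    {"x": 0.9, "y": 0.9, "z": 0.45, "ax": 0, "ay": 0, "az": 0.75, "grip": 1},
    {"x": 1, "y": 1, "z": 0.5, "ax": 0, "ay": 0, "az": 0.85, "grip": 1},
    {"x": 1, "y": 1, "z": 0.5, "ax": 0, "ay": 0, "az": 0.85, "grip": 1}
  ],
  "newtons": 40
}}

```text
time: 0.62
position: [0.3005, -0.3842, 0.2839]
ee_rot: [0.917, 0.398, 0.001, 0.002]
force: [0.3, -0.3, 0.1]
grip_width: 0.0854
finger_force: 0.0
```

Request:
{"op": "apply_moves", "data": {
  "moves": [
    {"x": 0.3, "y": 0.3, "z": 0.15, "ax": 0, "ay": 0, "az": 0.25, "grip": 1},
    {"x": 0.6, "y": 0.6, "z": 0.3, "ax": 0, "ay": 0, "az": 0.5, "grip": 1},
    {"x": 0.9, "y": 0.9, "z": 0.45, "ax": 0, "ay": 0, "az": 0.75, "grip": 1},
    {"x": 1, "y": 1, "z": 0.5, "ax": 0, "ay": 0, "az": 0.85, "grip": 1},
    {"x": 1, "y": 1, "z": 0.5, "ax": 0, "ay": 0, "az": 0.85, "grip": 1}
  ]
}}

```text
time: 1.03
position: [0.4001, -0.2841, 0.3331]
ee_rot: [0.813, 0.582, 0.001, 0.001]
force: [0.5, -0.0, -0.2]
grip_width: 0.0855
finger_force: 0.0
```

Request:
{"op": "apply_moves", "data": {
  "moves": [
    {"x": 0.3, "y": 0.3, "z": 0, "ax": 0, "ay": 0, "az": 0.25, "grip": 1},
    {"x": 0.6, "y": 0.6, "z": 0, "ax": 0, "ay": 0, "az": 0.5, "grip": 1},
    {"x": 0.9, "y": 0.9, "z": 0, "ax": 0, "ay": 0, "az": 0.75, "grip": 1},
    {"x": 1, "y": 1, "z": 0, "ax": 0, "ay": 0, "az": 0.85, "grip": 1},
    {"x": 1, "y": 1, "z": 0, "ax": 0, "ay": 0, "az": 0.85, "grip": 1}
  ]
}}

```text
time: 1.45
position: [0.4991, -0.1845, 0.3298]
ee_rot: [0.673, 0.74, -0.0, -0.001]
force: [-0.6, 0.1, -0.1]
grip_width: 0.0854
finger_force: 0.0
```

Request:
{"op": "apply_moves", "data": {
  "moves": [
    {"x": 0, "y": 0.3, "z": 0, "ax": 0, "ay": 0, "az": 0, "grip": 1},
    {"x": 0, "y": 0.6, "z": 0, "ax": 0, "ay": 0, "az": 0, "grip": 1},
    {"x": 0, "y": 0.9, "z": 0, "ax": 0, "ay": 0, "az": 0, "grip": 1},
    {"x": 0, "y": 1, "z": 0, "ax": 0, "ay": 0, "az": 0, "grip": 1}
  ]
}}

```text
time: 1.78
position: [0.497, -0.0849, 0.3311]
ee_rot: [0.675, 0.738, 0.0, -0.0]
force: [0.2, 0.9, -0.6]
grip_width: 0.0855
finger_force: 0.0
```

Request:
{"op": "apply_moves", "data": {
  "moves": [
    {"x": 0, "y": 0.3, "z": 0, "ax": 0, "ay": 0, "az": 0, "grip": 1},
    {"x": 0, "y": 0.6, "z": 0, "ax": 0, "ay": 0, "az": 0, "grip": 1},
    {"x": 0, "y": 0.9, "z": 0, "ax": 0, "ay": 0, "az": 0, "grip": 1},
    {"x": 0, "y": 1, "z": 0, "ax": 0, "ay": 0, "az": 0, "grip": 1}
  ]
}}

```text
time: 2.12
position: [0.4973, 0.015, 0.3311]
ee_rot: [0.675, 0.738, 0.0, -0.0]
force: [-0.6, 0.5, 0.1]
grip_width: 0.0854
finger_force: 0.0
```

Request:
{"op": "apply_moves", "data": {
  "moves": [
    {"x": 0, "y": 0.3, "z": 0, "ax": 0, "ay": 0, "az": 0, "grip": 1},
    {"x": 0, "y": 0.6, "z": 0, "ax": 0, "ay": 0, "az": 0, "grip": 1},
    {"x": 0, "y": 0.9, "z": 0, "ax": 0, "ay": 0, "az": 0, "grip": 1},
    {"x": 0, "y": 1, "z": 0, "ax": 0, "ay": 0, "az": 0, "grip": 1},
    {"x": 0, "y": 1, "z": 0, "ax": 0, "ay": 0, "az": 0, "grip": 1},
    {"x": 0, "y": 1, "z": 0, "ax": 0, "ay": 0, "az": 0, "grip": 1}
  ]
}}

```text
time: 2.62
position: [0.4978, 0.1123, 0.331]
ee_rot: [0.675, 0.738, -0.0, 0.0]
force: [-1.7, -0.7, -0.2]
grip_width: 0.0853
finger_force: 0.0
```

```bash
python3 - <<'E'
from h import *
c=snap('wrist','w2');X=cloud(c);s=arm.read_state()
print(s['time'],s['position'],s['force'],R.from_quat(s['ee_rot']).as_matrix().round(3).tolist())
print(c['xyz'],(R.from_quat(c['orientation']).as_matrix()@[0,0,-1]).round(3))
print(proj(c,[[.51,.298,.1],[.508,.313,.206],[.513,.272,.171]]))
E
```

```text
2.6667 [0.49783628 0.11192856 0.33113998] [ 0.5564018  -0.38774783  0.89224975] [[-0.088, 0.996, -0.0], [0.996, 0.088, -0.001], [-0.001, -0.0, -1.0]]
[0.49212924 0.18006542 0.47476376] [ 0.025 -0.272 -0.962]
[[ 349.744452    -20.96124743]
 [ 365.00769471 -119.93019477]
 [ 358.70851359  -13.72680649]]
```

View pics/w2.png

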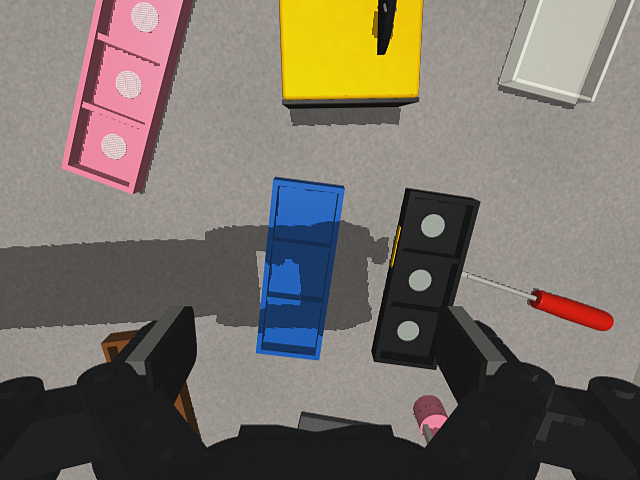

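Top view: supply (350,50), blue tray corners (274,178) (344,185) (319,359) (257,352), jig corners (405,189) (479,200) (435,368) (373,359), and the screwdriver to the right at (540,300).

Request:
{"op": "apply_moves", "data": {
  "moves": [
    {"x": 0.03, "y": 0.3, "z": 0, "ax": 0, "ay": 0, "az": 0, "grip": 1},
    {"x": 0.06, "y": 0.6, "z": 0, "ax": 0, "ay": 0, "az": 0, "grip": 1},
    {"x": 0.1, "y": 0.9, "z": 0, "ax": 0, "ay": 0, "az": 0, "grip": 1},
    {"x": 0.1, "y": 1, "z": 0, "ax": 0, "ay": 0, "az": 0, "grip": 1}
  ]
}}

```text
time: 3.0
position: [0.5081, 0.2146, 0.3307]
ee_rot: [0.675, 0.738, -0.0, -0.0]
force: [-0.4, -0.1, -0.3]
grip_width: 0.0854
finger_force: 0.0
```

Request:
{"op": "apply_moves", "data": {
  "moves": [
    {"x": 0, "y": 0.3, "z": 0, "ax": 0, "ay": 0, "az": 0, "grip": 1},
    {"x": 0, "y": 0.6, "z": 0, "ax": 0, "ay": 0, "az": 0, "grip": 1},
    {"x": 0, "y": 0.9, "z": 0, "ax": 0, "ay": 0, "az": 0, "grip": 1},
    {"x": 0, "y": 1, "z": 0, "ax": 0, "ay": 0, "az": 0, "grip": 1},
    {"x": 0, "y": 1, "z": 0, "ax": 0, "ay": 0, "az": 0, "grip": 1},
    {"x": 0, "y": 1, "z": 0, "ax": 0, "ay": 0, "az": 0, "grip": 1}
  ]
}}

```text
time: 3.5
position: [0.5082, 0.3121, 0.3311]
ee_rot: [0.675, 0.738, -0.0, 0.0]
force: [0.3, -0.3, -0.2]
grip_width: 0.0858
finger_force: 0.0
```

```bash
cat > lev.py <<'E'
from h import *
import sys
def rays(c,px):
    K=np.array(c['mtx']);px=np.atleast_2d(px).astype(float)
    d=np.c_[(px[:,0]-K[0,2])/K[0,0],-(px[:,1]-K[1,2])/K[1,1],-np.ones(len(px))]
    return d@R.from_quat(c['orientation']).as_matrix().T
def atz(c,px,z):
    d=rays(c,px);return np.array(c['xyz'])+d*((z-c['xyz'][2])/d[:,2])[:,None]
def red(c,piv=(.51,.298),yaw=5):
    X=cloud(c);hh=cv2.cvtColor(c['image'],cv2.COLOR_BGR2HSV).astype(int)
    m=(X[...,0]>.4)&(X[...,0]<.62)&(X[...,1]>.15)&(X[...,1]<.45)&(X[...,2]>.11)&(hh[...,1]>140)&((hh[...,0]<8)|(hh[...,0]>172))&(c['depth']>0)
    q=X[m]-[*piv,.1];a=np.radians(yaw);y=-q[:,0]*np.sin(a)+q[:,1]*np.cos(a);x=q[:,0]*np.cos(a)+q[:,1]*np.sin(a)
    print('red',len(q),'q',np.sort((.7-np.arctan2(y,q[:,2])).round(2)),'r',np.percentile(np.hypot(y,q[:,2]),[5,50,95]).round(3),'x',np.percentile(x,[5,50,95]).round(3), np.argwhere(m).mean(0) if len(q) else '')
def knob(c,piv=(.51,.298),yaw=5):
    X=cloud(c);m=(X[...,0]>.44)&(X[...,0]<.58)&(X[...,1]>.2)&(X[...,1]<.45)&(X[...,2]>.175)&(X[...,2]<.235)&(c['image'].max(-1)<90)
    q=X[m]
    if len(q)<10: print('noknob');return
    from scipy.optimize import least_squares
    f=least_squares(lambda p:np.linalg.norm(q-p,axis=1)-.013,np.median(q,0)-[0,0,.008],loss='soft_l1',f_scale=.001).x
    a=np.radians(yaw);e=f-[*piv,.1];y=-e[0]*np.sin(a)+e[1]*np.cos(a);x=e[0]*np.cos(a)+e[1]*np.sin(a)
    print('knob',len(q),f.round(4),'q',(.7-np.arctan2(y,e[2])).round(3),'r',np.hypot(y,e[2]).round(4),'xoff',x.round(4))
if __name__=='__main__':
    for n in sys.argv[1:]:
        c=load(n);print(n);red(c);knob(c)
E
python3 - <<'E'
from h import *
from lev import *
c=snap('wrist','w3');print(arm.read_state()['position'])
w=load('w2')
for nm,p in(('jig',[(405,189),(479,200),(435,368),(373,359)]),('blue',[(274,178),(344,185),(319,359),(257,352)])):
    q=atz(w,p,.026)[:,:2];print(nm,q.mean(0).round(4),'sides',np.linalg.norm(q-np.roll(q,-1,0),axis=1).round(4),'yaw',np.degrees(np.arctan2(-(q[0]-q[3])[0],(q[0]-q[3])[1])),np.degrees(np.arctan2(-(q[1]-q[2])[0],(q[1]-q[2])[1])))
E
python3 lev.py scene0 side0 w3
```

```text
[0.50821466 0.31172689 0.33148952]
jig [0.6346 0.012 ] sides [0.0847 0.2174 0.0801 0.2162] yaw -2.195200809088287 -3.4082897453006584
blue [0.4866 0.012 ] sides [0.0779 0.2205 0.0782 0.2184] yaw -2.1322301223660487 -2.0336444422355564
scene0
red 18 q [0.97 1.   1.   1.02 1.02 1.02 1.04 1.04 1.05 1.06 1.06 1.07 1.07 1.07
 1.07 1.08 1.09 1.11] r [0.055 0.065 0.074] x [0.019 0.028 0.033] [189.05555556 375.33333333]
knob 52 [0.5074 0.3216 0.2106] q 0.488 r 0.1131 xoff -0.0005
side0
red 24 q [0.68 0.8  0.91 1.02 1.05 1.07 1.07 1.07 1.08 1.08 1.08 1.09 1.1  1.1
 1.1  1.11 1.11 1.12 1.12 1.14 1.14 1.15 1.16 1.17] r [0.048 0.066 0.077] x [0.015 0.02  0.028] [169.875      316.04166667]
knob 73 [0.5049 0.317  0.2072] q 0.521 r 0.1089 xoff -0.0035
w3
red 391 q [0.65 0.99 0.99 0.99 0.99 1.   1.   1.   1.   1.   1.   1.   1.   1.
 1.   1.   1.   1.   1.   1.   1.   1.01 1.01 1.01 1.01 1.01 1.01 1.01
 1.01 1.01 1.01 1.01 1.01 1.01 1.01 1.01 1.01 1.01 1.01 1.01 1.01 1.01
 1.01 1.01 1.02 1.02 1.02 1.02 1.02 1.02 1.02 1.02 1.02 1.02 1.02 1.02
 1.02 1.02 1.02 1.02 1.02 1.02 1.02 1.02 1.02 1.02 1.02 1.
[... 1075 characters left out ...]
05
 1.05 1.05 1.05 1.05 1.05 1.05 1.05 1.05 1.05 1.05 1.05 1.05 1.05 1.05
 1.05 1.05 1.05 1.05 1.05 1.05 1.05 1.05 1.05 1.05 1.05 1.05 1.05 1.05
 1.06 1.06 1.06 1.06 1.06 1.06 1.06 1.06 1.06 1.06 1.06 1.06 1.06 1.06
 1.06 1.06 1.06 1.06 1.06 1.06 1.06 1.06 1.06 1.06 1.06 1.06 1.06 1.06
 1.06 1.07 1.07 1.07 1.07 1.07 1.07 1.07 1.07 1.07 1.07 1.07 1.07 1.07
 1.07 1.07 1.07 1.07 1.07 1.07 1.07 1.07 1.07 1.07 1.07 1.07 1.07 1.07
 1.08 1.08 1.08 1.08 1.08 1.08 1.08 1.08 1.08 1.08 1.09 1.09 1.09 1.09
 1.09 1.09 1.09 1.1  1.1  1.1  1.1  1.1  1.25 1.26 1.28 1.54 1.56] r [0.055 0.068 0.078] x [0.018 0.025 0.033] [261.61636829 346.84398977]
knob 1141 [0.5085 0.3189 0.2097] q 0.511 r 0.1117 xoff 0.0004
```

View pics/w3.png

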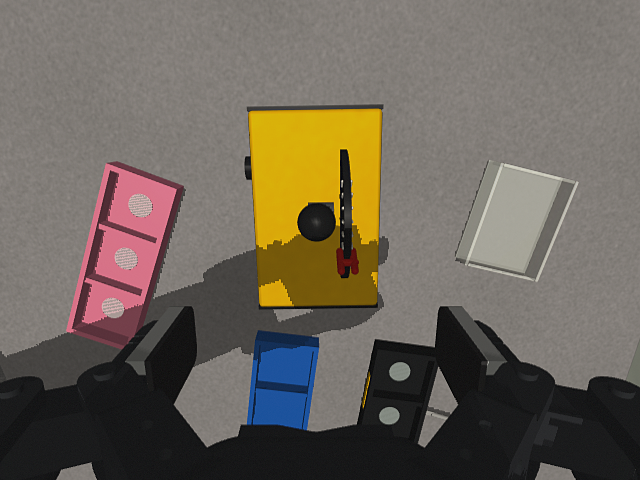

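```bash
python3 - <<'E'
from h import *
from lev import *
c=load('w3')
q=atz(c,[(249,109),(382,107),(379,307),(260,307)],.1)[:,:2];print(q.round(4),q.mean(0).round(4),'sides',np.linalg.norm(q-np.roll(q,-1,0),axis=1).round(4),'yaw',np.degrees(np.arctan2(-(q[0]-q[3])[0],(q[0]-q[3])[1])),np.degrees(np.arctan2(-(q[1]-q[2])[0],(q[1]-q[2])[1])))
X=cloud(c);h=cv2.cvtColor(c['image'],cv2.COLOR_BGR2HSV).astype(int)
m=(X[...,2]>.09)&(X[...,2]<.11)&(abs(h[...,0]-25)<8)&(h[...,1]>150)&(X[...,0]>.4)
print(np.median(X[m],0)); q=(X[m][:,:2]*1000).astype(np.float32);print(cv2.minAreaRect(q))
m=(c['image'].max(-1)<60)&(X[...,2]>.104)&(X[...,2]<.18)&(X[...,0]>.5)&(X[...,0]<.56)&(X[...,1]<.4)&(X[...,1]>.2)
u=np.argwhere(m);u=u[u[:,1]>335];P=X[u[:,0],u[:,1]]
from scipy.optimize import least_squares
a=np.radians(5);y=-(P[:,0]-.51)*np.sin(a)+(P[:,1]-.298)*np.cos(a)
r=least_squares(lambda p:np.hypot(y-p[0],P[:,2]-.1-p[1])-.06,[0,0],loss='soft_l1',f_scale=.001);print('disc centre off',r.x,len(P),np.abs(r.fun).mean())
E
```

```text
[[0.4431 0.3899]
 [0.5598 0.402 ]
 [0.5823 0.2112]
 [0.4624 0.2006]] [0.5119 0.3009] sides [0.1173 0.1921 0.1203 0.1903] yaw 5.831825748152965 6.728627972510104
[0.50446769 0.31765996 0.10112004]
((510.603271484375, 300.3262023925781), (119.89771270751953, 190.59754943847656), 6.008785247802734)
disc centre off [0.00333818 0.00051081] 1063 0.006228588764107459
```

Request:
{"op": "apply_moves", "data": {
  "moves": [
    {"x": 0, "y": 0.06, "z": -0.3, "ax": 0, "ay": 0, "az": 0.035, "grip": 1},
    {"x": 0, "y": 0.06, "z": -0.6, "ax": 0, "ay": 0, "az": 0.035, "grip": 1},
    {"x": 0, "y": 0.06, "z": -0.85, "ax": 0, "ay": 0, "az": 0.035, "grip": 1},
    {"x": 0, "y": 0.06, "z": -0.95, "ax": 0, "ay": 0, "az": 0.035, "grip": 1},
    {"x": 0, "y": 0.06, "z": -1, "ax": 0, "ay": 0, "az": 0.035, "grip": 1},
    {"x": 0, "y": 0.06, "z": -1, "ax": 0, "ay": 0, "az": 0.035, "grip": 1}
  ]
}}

```text
time: 4.05
position: [0.5079, 0.3185, 0.2315]
ee_rot: [0.669, 0.744, -0.0, 0.0]
force: [-0.5, 0.5, 0.8]
grip_width: 0.0856
finger_force: 0.0
```

Request:
{"op": "apply_moves", "data": {
  "moves": [
    {"x": 0, "y": 0, "z": -0.1, "ax": 0, "ay": 0, "az": 0, "grip": 1},
    {"x": 0, "y": 0, "z": -0.2, "ax": 0, "ay": 0, "az": 0, "grip": 1},
    {"x": 0, "y": 0, "z": -0.3, "ax": 0, "ay": 0, "az": 0, "grip": 1},
    {"x": 0, "y": 0, "z": -0.4, "ax": 0, "ay": 0, "az": 0, "grip": 1},
    {"x": 0, "y": 0, "z": -0.44, "ax": 0, "ay": 0, "az": 0, "grip": 1},
    {"x": 0, "y": 0, "z": -0.44, "ax": 0, "ay": 0, "az": 0, "grip": 1},
    {"x": 0, "y": 0, "z": -0.44, "ax": 0, "ay": 0, "az": 0, "grip": 1}
  ]
}}

```text
time: 4.63
position: [0.5075, 0.3196, 0.1872]
ee_rot: [0.668, 0.744, -0.0, -0.0]
force: [0.1, 0.7, -0.5]
grip_width: 0.0858
finger_force: 0.0
```

Request:
{"op": "apply_moves", "data": {
  "moves": [
    {"x": 0, "y": 0, "z": 0, "ax": 0, "ay": 0, "az": 0, "grip": 0.5},
    {"x": 0, "y": 0, "z": 0, "ax": 0, "ay": 0, "az": 0, "grip": 0},
    {"x": 0, "y": 0, "z": 0, "ax": 0, "ay": 0, "az": 0, "grip": 0},
    {"x": 0, "y": 0, "z": 0, "ax": 0, "ay": 0, "az": 0, "grip": 0},
    {"x": 0, "y": 0, "z": 0, "ax": 0, "ay": 0, "az": 0, "grip": 0},
    {"x": 0, "y": 0, "z": 0, "ax": 0, "ay": 0, "az": 0, "grip": 0},
    {"x": 0, "y": 0, "z": 0, "ax": 0, "ay": 0, "az": 0, "grip": 0},
    {"x": 0, "y": 0, "z": 0, "ax": 0, "ay": 0, "az": 0, "grip": 0}
  ],
  "newtons": 30
}}

```text
time: 5.3
position: [0.5079, 0.3196, 0.1877]
ee_rot: [0.668, 0.744, 0.001, 0.0]
force: [1.8, 0.2, 1.0]
grip_width: 0.0241
finger_force: 29.4
```

Request:
{"op": "apply_moves", "data": {
  "moves": [
    {"x": -0.01, "y": 0.1, "z": -0.02, "ax": 0, "ay": 0, "az": 0, "grip": 0},
    {"x": -0.02, "y": 0.19, "z": -0.05, "ax": 0, "ay": 0, "az": 0, "grip": 0},
    {"x": -0.03, "y": 0.27, "z": -0.085, "ax": 0, "ay": 0, "az": 0, "grip": 0},
    {"x": -0.036, "y": 0.34, "z": -0.12, "ax": 0, "ay": 0, "az": 0, "grip": 0},
    {"x": -0.045, "y": 0.43, "z": -0.176, "ax": 0, "ay": 0, "az": 0, "grip": 0},
    {"x": -0.05, "y": 0.48, "z": -0.21, "ax": 0, "ay": 0, "az": 0, "grip": 0},
    {"x": -0.055, "y": 0.52, "z": -0.243, "ax": 0, "ay": 0, "az": 0, "grip": 0},
    {"x": -0.055, "y": 0.52, "z": -0.243, "ax": 0, "ay": 0, "az": 0, "grip": 0},
    {"x": -0.055, "y": 0.52, "z": -0.243, "ax": 0, "ay": 0, "az": 0, "grip": 0}
  ]
}}

```text
time: 6.05
position: [0.5021, 0.3729, 0.1627]
ee_rot: [0.668, 0.744, 0.001, -0.0]
force: [5.6, 3.8, 1.9]
grip_width: 0.0239
finger_force: 30.5
```

Request:
{"op": "apply_moves", "data": {
  "moves": [
    {"x": 0, "y": 0.015, "z": -0.01, "ax": 0, "ay": 0, "az": 0, "grip": 0},
    {"x": 0, "y": 0.025, "z": -0.02, "ax": 0, "ay": 0, "az": 0, "grip": 0},
    {"x": 0, "y": 0.025, "z": -0.02, "ax": 0, "ay": 0, "az": 0, "grip": 0},
    {"x": 0, "y": 0.025, "z": -0.02, "ax": 0, "ay": 0, "az": 0, "grip": 0}
  ]
}}

```text
time: 6.38
position: [0.5021, 0.3743, 0.1614]
ee_rot: [0.668, 0.744, 0.0, 0.0]
force: [1.6, 1.0, 6.7]
grip_width: 0.0242
finger_force: 30.8
```

```bash
python3 - <<'E'
from h import *
from lev import *
for n in('scene','side','wrist'):
    c=snap(n,n+'4');knob(c,(.5106,.3003),6)
print(arm.read_state()['force'])
c=load('w3');red(c,(.5106,.3003),6)
E
```

```text
knob 350 [0.5031 0.3677 0.2088] q 0.143 r 0.1282 xoff -0.0004
knob 323 [0.5011 0.3652 0.2061] q 0.147 r 0.1247 xoff -0.0026
knob 36530 [0.5017 0.3792 0.2116] q 0.082 r 0.137 xoff -0.0006
[ 1.36059514 -0.38284566  6.16719928]
red 391 q [0.66 1.03 1.03 1.04 1.04 1.04 1.04 1.04 1.04 1.04 1.04 1.04 1.04 1.05
 1.05 1.05 1.05 1.05 1.05 1.05 1.05 1.05 1.05 1.05 1.05 1.05 1.05 1.05
 1.05 1.05 1.05 1.05 1.05 1.05 1.05 1.05 1.05 1.05 1.05 1.05 1.05 1.05
 1.05 1.06 1.06 1.06 1.06 1.06 1.06 1.06 1.06 1.06 1.06 1.06 1.06 1.06
 1.06 1.06 1.06 1.06 1.06 1.06 1.06 1.06 1.06 1.06 1.06 1.06 1.06 1.06
 1.06 1.06 1.06 1.06 1.06 1.06 1.06 1.06 1.06 1.06 1.06 1.06 1.06 1.06
 1.06 1.06 1.06 1.06 1.06 1.06 1.06 1.06 1.06 1.06 1.06 1.06 1.06 1.06
 1.06 1.06 1.06 1.06 1.06 1.06 1.06 1.06 1.06 1.06 1.07 1.07 1.07 1.07
 1.07 1.07 1.07 1.07 1.07 1.07 1.07 1.07 1.07 1.07 1.07 1.07 1.07 1.07
 1.07 1.07 1.07 1.07 1.07 1.07 1.07 1.07 1.07 1.07 1.07 1.07 1.07 1.07
 1.07 1.07 1.07 1.07 1.07 1.07 1.07 1.07 1.07 1.07 1.07 1.07 1.07 1.07
 1.07 1.07 1.07 1.07 1.07 1.07 1.07 1.07 1.07 1.07 1.07 1.07 1.07 1.07
 1.07 1.07 1.
[... 488 characters left out ...]
8 1.08 1.08 1.08 1.08 1.08 1.08 1.08 1.08 1.08 1.08 1.08 1.08 1.08
 1.08 1.08 1.08 1.08 1.08 1.08 1.08 1.08 1.09 1.09 1.09 1.09 1.09 1.09
 1.09 1.09 1.09 1.09 1.09 1.09 1.09 1.09 1.09 1.09 1.09 1.09 1.09 1.09
 1.09 1.09 1.09 1.09 1.09 1.09 1.09 1.09 1.09 1.09 1.09 1.09 1.09 1.09
 1.09 1.09 1.09 1.09 1.09 1.09 1.09 1.09 1.09 1.09 1.1  1.1  1.1  1.1
 1.1  1.1  1.1  1.1  1.1  1.1  1.1  1.1  1.1  1.1  1.1  1.1  1.1  1.1
 1.1  1.1  1.1  1.1  1.1  1.1  1.1  1.11 1.11 1.11 1.11 1.11 1.11 1.11
 1.11 1.11 1.11 1.11 1.11 1.11 1.11 1.11 1.12 1.12 1.12 1.12 1.12 1.12
 1.12 1.12 1.13 1.13 1.13 1.13 1.14 1.14 1.29 1.3  1.31 1.57 1.59] r [0.056 0.069 0.079] x [0.017 0.024 0.032] [261.61636829 346.84398977]
```

Request:
{"op": "apply_moves", "data": {
  "moves": [
    {"x": 0, "y": 0.02, "z": 0, "ax": 0, "ay": 0, "az": 0, "grip": 0},
    {"x": -0.005, "y": 0.04, "z": -0.01, "ax": 0, "ay": 0, "az": 0, "grip": 0},
    {"x": -0.005, "y": 0.04, "z": -0.01, "ax": 0, "ay": 0, "az": 0, "grip": 0},
    {"x": -0.005, "y": 0.04, "z": -0.01, "ax": 0, "ay": 0, "az": 0, "grip": 0}
  ]
}}

```text
time: 6.87
position: [0.5018, 0.3767, 0.1603]
ee_rot: [0.669, 0.743, -0.001, 0.001]
force: [1.7, -5.8, 7.6]
grip_width: 0.0242
finger_force: 31.2
```

Request:
{"op": "apply_moves", "data": {
  "moves": [
    {"x": 0, "y": 0.02, "z": -0.01, "ax": 0, "ay": 0, "az": 0, "grip": 0},
    {"x": -0.005, "y": 0.04, "z": -0.02, "ax": 0, "ay": 0, "az": 0, "grip": 0},
    {"x": -0.005, "y": 0.04, "z": -0.02, "ax": 0, "ay": 0, "az": 0, "grip": 0},
    {"x": -0.005, "y": 0.04, "z": -0.02, "ax": 0, "ay": 0, "az": 0, "grip": 0}
  ]
}}

```text
time: 7.2
position: [0.5017, 0.3785, 0.1594]
ee_rot: [0.669, 0.743, -0.002, 0.002]
force: [-2.6, -17.6, 13.8]
grip_width: 0.0244
finger_force: 31.9
```

Request:
{"op": "apply_moves", "data": {
  "moves": [
    {"x": 0, "y": 0, "z": 0, "ax": 0, "ay": 0, "az": 0, "grip": 1},
    {"x": 0, "y": 0, "z": 0, "ax": 0, "ay": 0, "az": 0, "grip": 1},
    {"x": 0, "y": 0, "z": 0, "ax": 0, "ay": 0, "az": 0, "grip": 1},
    {"x": 0, "y": 0, "z": 0, "ax": 0, "ay": 0, "az": 0, "grip": 1},
    {"x": 0, "y": 0, "z": 0, "ax": 0, "ay": 0, "az": 0, "grip": 1},
    {"x": 0, "y": 0, "z": 0.3, "ax": 0, "ay": 0, "az": 0, "grip": 1},
    {"x": 0, "y": -0.05, "z": 0.6, "ax": 0, "ay": 0, "az": 0, "grip": 1},
    {"x": 0, "y": -0.1, "z": 0.9, "ax": 0, "ay": 0, "az": 0, "grip": 1},
    {"x": 0, "y": -0.1, "z": 1, "ax": 0, "ay": 0, "az": 0, "grip": 1}
  ]
}}

```text
time: 7.95
position: [0.5019, 0.3723, 0.2636]
ee_rot: [0.668, 0.744, 0.004, 0.001]
force: [0.2, 0.3, 0.9]
grip_width: 0.0854
finger_force: 0.0
```

Request:
{"op": "apply_moves", "data": {
  "moves": [
    {"x": 0, "y": -0.2, "z": 0.3, "ax": 0, "ay": 0, "az": 0, "grip": 1},
    {"x": 0, "y": -0.4, "z": 0.5, "ax": 0, "ay": 0, "az": 0, "grip": 1},
    {"x": 0, "y": -0.5, "z": 0.7, "ax": 0, "ay": 0, "az": 0, "grip": 1},
    {"x": 0, "y": -0.5, "z": 0.7, "ax": 0, "ay": 0, "az": 0, "grip": 1},
    {"x": 0, "y": -0.5, "z": 0.7, "ax": 0, "ay": 0, "az": 0, "grip": 1}
  ]
}}

```text
time: 8.37
position: [0.5013, 0.3222, 0.3286]
ee_rot: [0.668, 0.744, 0.001, 0.0]
force: [1.1, -0.6, -1.0]
grip_width: 0.0856
finger_force: 0.0
```

```bash
sed -i "s/print('red',len(q),'q',np.sort.*round(2)),'r'/print('red',len(q),'q',np.percentile(.7-np.arctan2(y,q[:,2]),[10,50,90]).round(3),'r'/" lev.py; python3 - <<'E'
from h import *
from lev import *
print(arm.read_state()['position'])
for n in('scene','side','wrist'):
    c=snap(n,n+'5');print(n);knob(c,(.5106,.3003),6);red(c,(.5106,.3003),6)
    X=cloud(c);a=np.radians(6)
    # shaft points
    e=X-[.5106,.3003,.1];y=-e[...,0]*np.sin(a)+e[...,1]*np.cos(a);x=e[...,0]*np.cos(a)+e[...,1]*np.sin(a)
    m=(abs(x)<.012)&(e[...,2]>.025)&(e[...,2]<.07)&(y>-.05)&(y<.1)
    if m.sum()>5: p=np.polyfit(e[...,2][m],y[m],1);print('shaft',m.sum(),'slope angle',np.arctan(p[0]),'y at pivot',p[1])
E
```

```text
[0.50134481 0.32217913 0.32857076]
scene
knob 45 [0.503  0.3742 0.1857] q -0.014 r 0.1134 xoff 0.0002
red 16 q [1.042 1.103 1.14 ] r [0.054 0.066 0.078] x [0.017 0.027 0.032] [189.4375 375.5   ]
shaft 47 slope angle 0.6928289283706492 y at pivot -0.0017796946355101795
side
knob 54 [0.4999 0.3725 0.185 ] q -0.009 r 0.112 xoff -0.003
red 21 q [0.994 1.135 1.163] r [0.042 0.066 0.077] x [0.013 0.019 0.026] [170.14285714 315.76190476]
shaft 61 slope angle 0.6821590008139906 y at pivot -0.001525204862964879
wrist
knob 1102 [0.503  0.3717 0.1852] q -0.0 r 0.1114 xoff -0.0001
red 407 q [1.053 1.073 1.1  ] r [0.055 0.069 0.079] x [0.017 0.024 0.032] [278.39312039 355.35626536]
shaft 444 slope angle 0.7037581648528237 y at pivot -0.0056454812716366
```

Request:
{"op": "apply_moves", "data": {
  "moves": [
    {"x": 0, "y": -0.25, "z": 0, "ax": 0, "ay": 0, "az": -0.22, "grip": 1},
    {"x": 0, "y": -0.5, "z": 0, "ax": 0, "ay": 0, "az": -0.44, "grip": 1},
    {"x": 0, "y": -0.75, "z": 0, "ax": 0, "ay": 0, "az": -0.66, "grip": 1},
    {"x": 0, "y": -1, "z": 0, "ax": 0, "ay": 0, "az": -0.89, "grip": 1}
  ]
}}

```text
time: 8.85
position: [0.5006, 0.2217, 0.326]
ee_rot: [0.817, 0.577, -0.001, -0.0]
force: [-0.1, -0.4, -0.1]
grip_width: 0.0855
finger_force: 0.0
```

Request:
{"op": "apply_moves", "data": {
  "moves": [
    {"x": 0, "y": -0.25, "z": 0, "ax": 0, "ay": 0, "az": -0.22, "grip": 1},
    {"x": 0, "y": -0.5, "z": 0, "ax": 0, "ay": 0, "az": -0.44, "grip": 1},
    {"x": 0, "y": -0.75, "z": 0, "ax": 0, "ay": 0, "az": -0.66, "grip": 1},
    {"x": 0, "y": -1, "z": 0, "ax": 0, "ay": 0, "az": -0.89, "grip": 1}
  ]
}}

```text
time: 9.18
position: [0.5007, 0.1215, 0.3262]
ee_rot: [0.924, 0.382, -0.001, -0.0]
force: [0.8, 1.1, -0.1]
grip_width: 0.0856
finger_force: 0.0
```

Request:
{"op": "apply_moves", "data": {
  "moves": [
    {"x": 0, "y": -0.25, "z": 0, "ax": 0, "ay": 0, "az": -0.22, "grip": 1},
    {"x": 0, "y": -0.5, "z": 0, "ax": 0, "ay": 0, "az": -0.44, "grip": 1},
    {"x": 0, "y": -0.75, "z": 0, "ax": 0, "ay": 0, "az": -0.66, "grip": 1},
    {"x": 0, "y": -1, "z": 0, "ax": 0, "ay": 0, "az": -0.89, "grip": 1}
  ]
}}

```text
time: 9.52
position: [0.5008, 0.0215, 0.3263]
ee_rot: [0.986, 0.169, -0.001, -0.0]
force: [0.3, -0.9, -0.0]
grip_width: 0.0852
finger_force: 0.0
```

Request:
{"op": "apply_moves", "data": {
  "moves": [
    {"x": 0, "y": -0.25, "z": 0, "ax": 0, "ay": 0, "az": -0.22, "grip": 1},
    {"x": 0, "y": -0.5, "z": 0, "ax": 0, "ay": 0, "az": -0.44, "grip": 1},
    {"x": 0, "y": -0.75, "z": 0, "ax": 0, "ay": 0, "az": -0.66, "grip": 1},
    {"x": 0, "y": -1, "z": 0, "ax": 0, "ay": 0, "az": -0.89, "grip": 1}
  ]
}}

```text
time: 9.85
position: [0.501, -0.0786, 0.3263]
ee_rot: [0.999, -0.053, -0.001, -0.0]
force: [-0.2, 0.3, 0.5]
grip_width: 0.0853
finger_force: 0.0
```

Request:
{"op": "apply_moves", "data": {
  "moves": [
    {"x": 0, "y": -0.3, "z": 0, "ax": 0, "ay": 0, "az": 0, "grip": 1},
    {"x": 0, "y": -0.6, "z": 0, "ax": 0, "ay": 0, "az": 0, "grip": 1},
    {"x": 0, "y": -0.9, "z": 0, "ax": 0, "ay": 0, "az": 0, "grip": 1},
    {"x": 0, "y": -1, "z": 0, "ax": 0, "ay": 0, "az": 0, "grip": 1},
    {"x": 0, "y": -1, "z": 0, "ax": 0, "ay": 0, "az": 0, "grip": 1}
  ]
}}

```text
time: 10.27
position: [0.5009, -0.1794, 0.326]
ee_rot: [0.999, -0.052, -0.002, -0.0]
force: [-1.0, 0.2, -0.0]
grip_width: 0.0857
finger_force: 0.0
```

```bash
cat > stems.py <<'E'
from h import *
import sys
def stem(c,x,y,z0,z1,r=.03):
    X=cloud(c);m=(np.hypot(X[...,0]-x,X[...,1]-y)<r)&(X[...,2]>z0)&(X[...,2]<z1)&(c['depth']>0)
    q=X[m]
    if len(q)<20: return None,len(q)
    from scipy.optimize import least_squares
    top=q[q[:,2]>np.percentile(q[:,2],97)-.004]
    (cx,cy),rr=cv2.minEnclosingCircle((top[:,:2]*1000).astype(np.float32))
    return (round(cx/1000,4),round(cy/1000,4),round(rr/1000,4),np.percentile(q[:,2],97).round(4)),len(q)
E
python3 - <<'E'
from h import *
from stems import stem
s=arm.read_state();c=snap('wrist','w6');print(s['time'],s['position'],s['joint_positions'].round(2),s['ee_rot'].round(3))
for x,y in((.555,-.2385),(.545,-.333)): print(stem(c,x,y,.166,.21))
E
```

```text
10.2667 [ 0.5009244  -0.17936155  0.32599488] [-0.41  0.08  1.19 -0.    1.88  1.26] [ 0.999 -0.052 -0.002 -0.   ]
((0.5564, -0.239, 0.009, np.float64(0.1963)), 742)
((0.545, -0.3331, 0.0094, np.float64(0.1963)), 1079)
```

View pics/w6.png

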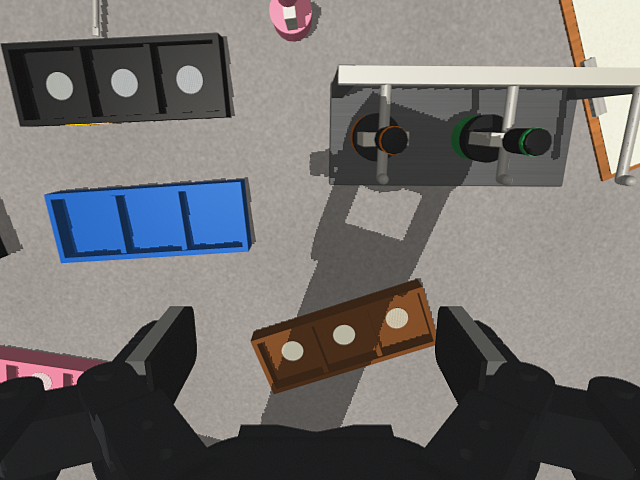

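The picture shows the orange stem top at (392,140) and the green at (535,141), both clear of neighbours. The fitted stem radii (9 mm) match the given size.

Request:
{"op": "apply_moves", "data": {
  "moves": [
    {"x": 0.25, "y": -0.25, "z": 0, "ax": 0, "ay": 0, "az": 0, "grip": 1},
    {"x": 0.5, "y": -0.5, "z": -0.2, "ax": 0, "ay": 0, "az": 0, "grip": 0.8},
    {"x": 0.555, "y": -0.596, "z": -0.5, "ax": 0, "ay": 0, "az": 0, "grip": 0.8},
    {"x": 0.555, "y": -0.596, "z": -0.8, "ax": 0, "ay": 0, "az": 0, "grip": 0.8},
    {"x": 0.555, "y": -0.596, "z": -0.95, "ax": 0, "ay": 0, "az": 0, "grip": 0.8},
    {"x": 0.555, "y": -0.596, "z": -1, "ax": 0, "ay": 0, "az": 0, "grip": 0.8},
    {"x": 0.555, "y": -0.596, "z": -1, "ax": 0, "ay": 0, "az": 0, "grip": 0.8}
  ]
}}

```text
time: 10.9
position: [0.5565, -0.2357, 0.2264]
ee_rot: [0.999, -0.05, -0.001, -0.001]
force: [-0.8, -0.3, -0.5]
grip_width: 0.0684
finger_force: 0.0
```

Request:
{"op": "apply_moves", "data": {
  "moves": [
    {"x": 0, "y": 0, "z": -0.1, "ax": 0, "ay": 0, "az": 0, "grip": 0.8},
    {"x": 0, "y": 0, "z": -0.25, "ax": 0, "ay": 0, "az": 0, "grip": 0.8},
    {"x": 0, "y": 0, "z": -0.4, "ax": 0, "ay": 0, "az": 0, "grip": 0.8},
    {"x": 0, "y": 0, "z": -0.55, "ax": 0, "ay": 0, "az": 0, "grip": 0.8},
    {"x": 0, "y": 0, "z": -0.62, "ax": 0, "ay": 0, "az": 0, "grip": 0.8},
    {"x": 0, "y": 0, "z": -0.62, "ax": 0, "ay": 0, "az": 0, "grip": 0.8},
    {"x": 0, "y": 0, "z": -0.62, "ax": 0, "ay": 0, "az": 0, "grip": 0.8}
  ]
}}

```text
time: 11.48
position: [0.557, -0.2374, 0.1671]
ee_rot: [0.999, -0.051, 0.001, 0.0]
force: [0.0, -0.4, 1.0]
grip_width: 0.0685
finger_force: 0.0
```

Request:
{"op": "apply_moves", "data": {
  "moves": [
    {"x": 0, "y": 0, "z": 0, "ax": 0, "ay": 0, "az": 0, "grip": 0.5},
    {"x": 0, "y": 0, "z": 0, "ax": 0, "ay": 0, "az": 0, "grip": 0},
    {"x": 0, "y": 0, "z": 0, "ax": 0, "ay": 0, "az": 0, "grip": 0},
    {"x": 0, "y": 0, "z": 0, "ax": 0, "ay": 0, "az": 0, "grip": 0},
    {"x": 0, "y": 0, "z": 0, "ax": 0, "ay": 0, "az": 0, "grip": 0},
    {"x": 0, "y": 0, "z": 0, "ax": 0, "ay": 0, "az": 0, "grip": 0},
    {"x": 0, "y": 0, "z": 0, "ax": 0, "ay": 0, "az": 0, "grip": 0},
    {"x": 0, "y": 0, "z": 0, "ax": 0, "ay": 0, "az": 0, "grip": 0}
  ],
  "newtons": 50
}}

```text
time: 12.15
position: [0.5568, -0.2377, 0.1667]
ee_rot: [0.999, -0.051, 0.0, 0.0]
force: [-0.0, -0.1, 3.9]
grip_width: 0.0164
finger_force: 48.7
```

Request:
{"op": "apply_moves", "data": {
  "moves": [
    {"x": 0, "y": 0, "z": 0.05, "ax": 0, "ay": 0, "az": 0, "grip": 0},
    {"x": 0, "y": 0, "z": 0.1, "ax": 0, "ay": 0, "az": 0, "grip": 0},
    {"x": 0, "y": 0, "z": 0.15, "ax": 0, "ay": 0, "az": 0, "grip": 0},
    {"x": 0, "y": 0, "z": 0.19, "ax": 0, "ay": 0, "az": 0, "grip": 0},
    {"x": 0, "y": 0, "z": 0.19, "ax": 0, "ay": 0, "az": 0, "grip": 0},
    {"x": 0, "y": 0, "z": 0.19, "ax": 0, "ay": 0, "az": 0, "grip": 0}
  ]
}}

```text
time: 12.65
position: [0.5567, -0.2376, 0.1852]
ee_rot: [0.999, -0.051, 0.0, 0.0]
force: [-0.5, 0.8, -1.7]
grip_width: 0.0164
finger_force: 48.7
```

Request:
{"op": "apply_moves", "data": {
  "moves": [
    {"x": -0.1, "y": 0.01, "z": 0, "ax": 0, "ay": 0, "az": 0, "grip": 0},
    {"x": -0.2, "y": 0.02, "z": 0, "ax": 0, "ay": 0, "az": 0, "grip": 0},
    {"x": -0.3, "y": 0.03, "z": 0, "ax": 0, "ay": 0, "az": 0, "grip": 0},
    {"x": -0.4, "y": 0.04, "z": 0, "ax": 0, "ay": 0, "az": 0, "grip": 0},
    {"x": -0.5, "y": 0.05, "z": 0, "ax": 0, "ay": 0, "az": 0, "grip": 0},
    {"x": -0.6, "y": 0.06, "z": 0, "ax": 0, "ay": 0, "az": 0, "grip": 0},
    {"x": -0.7, "y": 0.07, "z": 0, "ax": 0, "ay": 0, "az": 0, "grip": 0},
    {"x": -0.8, "y": 0.08, "z": 0, "ax": 0, "ay": 0, "az": 0, "grip": 0},
    {"x": -0.8, "y": 0.08, "z": 0, "ax": 0, "ay": 0, "az": 0, "grip": 0}
  ]
}}

```text
time: 13.4
position: [0.4754, -0.2294, 0.1848]
ee_rot: [0.999, -0.051, -0.0, -0.0]
force: [-0.5, 1.0, -3.0]
grip_width: 0.0168
finger_force: 48.8
```

```bash
python3 - <<'E'
from h import *
a=snap('scene','s7')['image'][230:380,160:400];b=snap('side','d7')['image'][230:380,200:440]
cv2.imwrite('pics/g7.png',cv2.resize(np.vstack([a,b]),None,fx=2,fy=2))
print(arm.read_state()['grip_width'],arm.read_state()['force'])
E
```

```text
0.01629861211380626 [ 0.69187332  0.05313103 -2.40007905]
```

View pics/g7.png

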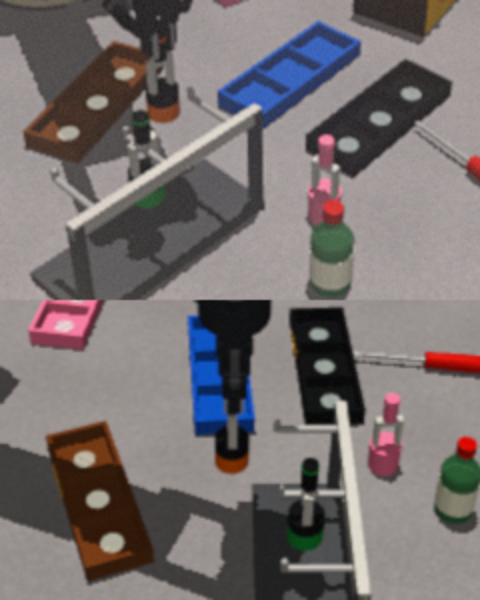

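The orange lamp hangs upright in the grip, clear of the hook. Carrying it to the jig's +y bay.

Request:
{"op": "apply_moves", "data": {
  "moves": [
    {"x": 0, "y": 0.2, "z": 0, "ax": 0, "ay": 0, "az": 0, "grip": 0},
    {"x": 0, "y": 0.45, "z": 0, "ax": 0, "ay": 0, "az": 0, "grip": 0},
    {"x": 0, "y": 0.7, "z": 0, "ax": 0, "ay": 0, "az": 0, "grip": 0},
    {"x": 0, "y": 1, "z": 0, "ax": 0, "ay": 0, "az": 0, "grip": 0}
  ]
}}

```text
time: 13.83
position: [0.4769, -0.129, 0.1848]
ee_rot: [0.999, -0.051, -0.0, 0.0]
force: [0.3, 0.4, -1.2]
grip_width: 0.0161
finger_force: 48.9
```

Request:
{"op": "apply_moves", "data": {
  "moves": [
    {"x": 0.1, "y": 0.25, "z": 0, "ax": 0, "ay": 0, "az": 0, "grip": 0},
    {"x": 0.25, "y": 0.5, "z": 0, "ax": 0, "ay": 0, "az": 0, "grip": 0},
    {"x": 0.4, "y": 0.75, "z": 0, "ax": 0, "ay": 0, "az": 0, "grip": 0},
    {"x": 0.6, "y": 1, "z": 0, "ax": 0, "ay": 0, "az": 0, "grip": 0}
  ]
}}

```text
time: 14.17
position: [0.5373, -0.028, 0.1851]
ee_rot: [0.999, -0.051, 0.0, 0.0]
force: [0.7, -0.5, -1.2]
grip_width: 0.0169
finger_force: 48.9
```

Request:
{"op": "apply_moves", "data": {
  "moves": [
    {"x": 0.25, "y": 0.25, "z": 0, "ax": 0, "ay": 0, "az": 0, "grip": 0},
    {"x": 0.5, "y": 0.5, "z": 0, "ax": 0, "ay": 0, "az": 0, "grip": 0},
    {"x": 0.75, "y": 0.75, "z": 0, "ax": 0, "ay": 0, "az": 0, "grip": 0},
    {"x": 0.95, "y": 0.95, "z": 0, "ax": 0, "ay": 0, "az": 0, "grip": 0},
    {"x": 1.0, "y": 1, "z": 0, "ax": 0, "ay": 0, "az": 0, "grip": 0},
    {"x": 1.0, "y": 1, "z": 0, "ax": 0, "ay": 0, "az": 0, "grip": 0}
  ]
}}

```text
time: 14.67
position: [0.6375, 0.0724, 0.1836]
ee_rot: [0.999, -0.05, -0.001, 0.0]
force: [-0.5, -0.0, -1.6]
grip_width: 0.0165
finger_force: 49.0
```

Request:
{"op": "apply_moves", "data": {
  "moves": [
    {"x": 0.02, "y": 0.05, "z": -0.1, "ax": 0, "ay": 0, "az": 0, "grip": 0},
    {"x": 0.03, "y": 0.108, "z": -0.25, "ax": 0, "ay": 0, "az": 0, "grip": 0},
    {"x": 0.03, "y": 0.108, "z": -0.4, "ax": 0, "ay": 0, "az": 0, "grip": 0},
    {"x": 0.03, "y": 0.108, "z": -0.55, "ax": 0, "ay": 0, "az": 0, "grip": 0},
    {"x": 0.03, "y": 0.108, "z": -0.55, "ax": 0, "ay": 0, "az": 0, "grip": 0},
    {"x": 0.03, "y": 0.108, "z": -0.55, "ax": 0, "ay": 0, "az": 0, "grip": 0}
  ]
}}

```text
time: 15.17
position: [0.6387, 0.0805, 0.129]
ee_rot: [0.999, -0.051, -0.001, 0.0]
force: [-0.0, 0.2, -0.7]
grip_width: 0.0157
finger_force: 49.5
```

```bash
python3 - <<'E'
from h import *
a=snap('scene','s8')['image'][230:350,260:420];b=snap('side','d8')['image'][200:320,300:460]
cv2.imwrite('pics/g8.png',cv2.resize(np.hstack([a,b]),None,fx=2.5,fy=2.5))
E
```

```text
(no output)
```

View pics/g8.png

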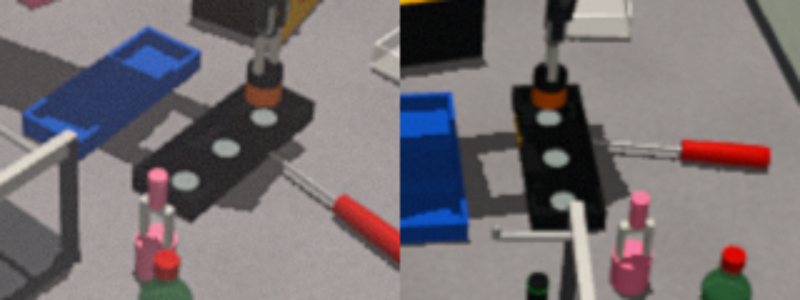

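The lamp is over the jig's +y bay, upright. Lowering it.

Request:
{"op": "apply_moves", "data": {
  "moves": [
    {"x": 0, "y": 0.01, "z": -0.06, "ax": 0, "ay": 0, "az": 0, "grip": 0},
    {"x": 0, "y": 0.01, "z": -0.12, "ax": 0, "ay": 0, "az": 0, "grip": 0},
    {"x": 0, "y": 0.01, "z": -0.18, "ax": 0, "ay": 0, "az": 0, "grip": 0},
    {"x": 0, "y": 0.01, "z": -0.23, "ax": 0, "ay": 0, "az": 0, "grip": 0},
    {"x": 0, "y": 0.01, "z": -0.27, "ax": 0, "ay": 0, "az": 0, "grip": 0},
    {"x": 0, "y": 0.01, "z": -0.29, "ax": 0, "ay": 0, "az": 0, "grip": 0},
    {"x": 0, "y": 0.01, "z": -0.29, "ax": 0, "ay": 0, "az": 0, "grip": 0},
    {"x": 0, "y": 0.01, "z": -0.29, "ax": 0, "ay": 0, "az": 0, "grip": 0}
  ]
}}

```text
time: 15.93
position: [0.6396, 0.0823, 0.101]
ee_rot: [0.999, -0.051, -0.0, 0.0]
force: [0.3, 0.4, -1.8]
grip_width: 0.0164
finger_force: 49.6
```

Request:
{"op": "apply_moves", "data": {
  "moves": [
    {"x": 0, "y": 0, "z": -0.01, "ax": 0, "ay": 0, "az": 0, "grip": 0},
    {"x": 0, "y": 0, "z": -0.02, "ax": 0, "ay": 0, "az": 0, "grip": 0},
    {"x": 0, "y": 0, "z": -0.025, "ax": 0, "ay": 0, "az": 0, "grip": 0},
    {"x": 0, "y": 0, "z": -0.025, "ax": 0, "ay": 0, "az": 0, "grip": 0},
    {"x": 0, "y": 0, "z": -0.025, "ax": 0, "ay": 0, "az": 0, "grip": 0}
  ]
}}

```text
time: 16.35
position: [0.6398, 0.0823, 0.0989]
ee_rot: [0.999, -0.051, 0.0, 0.0]
force: [0.1, -0.9, 0.9]
grip_width: 0.0168
finger_force: 50.3
```

Request:
{"op": "apply_moves", "data": {
  "moves": [
    {"x": 0, "y": 0, "z": 0, "ax": 0, "ay": 0, "az": 0, "grip": 0.3},
    {"x": 0, "y": 0, "z": 0, "ax": 0, "ay": 0, "az": 0, "grip": 0.7},
    {"x": 0, "y": 0, "z": 0, "ax": 0, "ay": 0, "az": 0, "grip": 0.7},
    {"x": 0, "y": 0, "z": 0, "ax": 0, "ay": 0, "az": 0, "grip": 0.7},
    {"x": 0, "y": 0, "z": 0, "ax": 0, "ay": 0, "az": 0, "grip": 0.7},
    {"x": 0, "y": 0, "z": 0.2, "ax": 0, "ay": 0, "az": 0, "grip": 0.7},
    {"x": 0, "y": 0, "z": 0.5, "ax": 0, "ay": 0, "az": 0, "grip": 0.7},
    {"x": 0, "y": 0, "z": 0.8, "ax": 0, "ay": 0, "az": 0, "grip": 0.7},
    {"x": 0, "y": 0, "z": 1, "ax": 0, "ay": 0, "az": 0, "grip": 0.7}
  ]
}}

```text
time: 17.1
position: [0.6401, 0.0823, 0.202]
ee_rot: [0.999, -0.051, 0.002, -0.0]
force: [0.8, 1.1, 0.3]
grip_width: 0.0598
finger_force: 0.0
```

Request:
{"op": "apply_moves", "data": {
  "moves": [
    {"x": 0, "y": -0.2, "z": 0.3, "ax": 0, "ay": 0, "az": 0, "grip": 0.7},
    {"x": 0, "y": -0.5, "z": 0.6, "ax": 0, "ay": 0, "az": 0, "grip": 0.7},
    {"x": 0, "y": -0.8, "z": 0.8, "ax": 0, "ay": 0, "az": 0, "grip": 0.7},
    {"x": 0, "y": -1, "z": 0.9, "ax": 0, "ay": 0, "az": 0, "grip": 0.8}
  ]
}}

```text
time: 17.43
position: [0.64, -0.0201, 0.2929]
ee_rot: [0.999, -0.051, 0.003, 0.0]
force: [0.2, 0.5, 0.5]
grip_width: 0.0683
finger_force: 0.0
```

Request:
{"op": "apply_moves", "data": {
  "moves": [
    {"x": -0.15, "y": -0.3, "z": 0, "ax": 0, "ay": 0, "az": 0, "grip": 0.8},
    {"x": -0.3, "y": -0.6, "z": 0, "ax": 0, "ay": 0, "az": 0, "grip": 0.8},
    {"x": -0.4, "y": -0.8, "z": 0, "ax": 0, "ay": 0, "az": 0, "grip": 0.8},
    {"x": -0.5, "y": -1, "z": 0, "ax": 0, "ay": 0, "az": 0, "grip": 0.8}
  ]
}}

```text
time: 17.77
position: [0.5888, -0.1192, 0.2887]
ee_rot: [0.999, -0.051, 0.0, 0.0]
force: [1.1, -0.1, 0.5]
grip_width: 0.0682
finger_force: 0.0
```

Request:
{"op": "apply_moves", "data": {
  "moves": [
    {"x": -0.15, "y": -0.3, "z": 0, "ax": 0, "ay": 0, "az": 0, "grip": 0.8},
    {"x": -0.3, "y": -0.6, "z": 0, "ax": 0, "ay": 0, "az": 0, "grip": 0.8},
    {"x": -0.4, "y": -0.8, "z": 0, "ax": 0, "ay": 0, "az": 0, "grip": 0.8},
    {"x": -0.45, "y": -1, "z": 0, "ax": 0, "ay": 0, "az": 0, "grip": 0.8}
  ]
}}

```text
time: 18.1
position: [0.5434, -0.2192, 0.289]
ee_rot: [0.999, -0.051, 0.0, 0.0]
force: [0.4, -0.2, 0.3]
grip_width: 0.0685
finger_force: 0.0
```

Request:
{"op": "apply_moves", "data": {
  "moves": [
    {"x": 0, "y": -0.3, "z": 0, "ax": 0, "ay": 0, "az": 0, "grip": 0.8},
    {"x": 0, "y": -0.6, "z": 0, "ax": 0, "ay": 0, "az": 0, "grip": 0.8},
    {"x": 0, "y": -0.8, "z": 0, "ax": 0, "ay": 0, "az": 0, "grip": 0.8},
    {"x": 0, "y": -1, "z": 0, "ax": 0, "ay": 0, "az": 0, "grip": 0.8},
    {"x": 0, "y": -1, "z": 0, "ax": 0, "ay": 0, "az": 0, "grip": 0.8}
  ]
}}

```text
time: 18.52
position: [0.5437, -0.321, 0.2876]
ee_rot: [0.999, -0.053, -0.001, 0.0]
force: [-0.7, 0.8, -0.7]
grip_width: 0.0685
finger_force: 0.0
```

```bash
python3 - <<'E'
from h import *
from stems import stem
s=arm.read_state();print(s['time'],s['position'])
for n in('wrist','scene','side'):
    c=snap(n,n+'9');print(n,stem(c,.545,-.333,.166,.21),'jig',stem(c,.6395,.082,.09,.16))
E
```

```text
18.5167 [ 0.5436973  -0.32102136  0.28758274]
wrist ((0.5456, -0.3332, 0.0091, np.float64(0.196)), 901) jig (None, 0)
scene ((0.5445, -0.3311, 0.011, np.float64(0.1962)), 122) jig ((0.6406, 0.083, 0.0107, np.float64(0.1292)), 108)
side ((0.5419, -0.3338, 0.0107, np.float64(0.1963)), 122) jig (None, 0)
```

Request:
{"op": "apply_moves", "data": {
  "moves": [
    {"x": 0.01, "y": -0.13, "z": -0.2, "ax": 0, "ay": 0, "az": 0, "grip": 0.8},
    {"x": 0.01, "y": -0.13, "z": -0.5, "ax": 0, "ay": 0, "az": 0, "grip": 0.8},
    {"x": 0.01, "y": -0.13, "z": -0.7, "ax": 0, "ay": 0, "az": 0, "grip": 0.8},
    {"x": 0.01, "y": -0.13, "z": -0.8, "ax": 0, "ay": 0, "az": 0, "grip": 0.8},
    {"x": 0.01, "y": -0.13, "z": -0.8, "ax": 0, "ay": 0, "az": 0, "grip": 0.8}
  ]
}}

```text
time: 19.08
position: [0.545, -0.3291, 0.2058]
ee_rot: [0.999, -0.05, -0.002, -0.001]
force: [0.3, 0.0, 0.5]
grip_width: 0.0683
finger_force: 0.0
```

Request:
{"op": "apply_moves", "data": {
  "moves": [
    {"x": 0, "y": 0, "z": -0.1, "ax": 0, "ay": 0, "az": 0, "grip": 0.8},
    {"x": 0, "y": 0, "z": -0.25, "ax": 0, "ay": 0, "az": 0, "grip": 0.8},
    {"x": 0, "y": 0, "z": -0.35, "ax": 0, "ay": 0, "az": 0, "grip": 0.8},
    {"x": 0, "y": 0, "z": -0.42, "ax": 0, "ay": 0, "az": 0, "grip": 0.8},
    {"x": 0, "y": 0, "z": -0.42, "ax": 0, "ay": 0, "az": 0, "grip": 0.8},
    {"x": 0, "y": 0, "z": -0.42, "ax": 0, "ay": 0, "az": 0, "grip": 0.8}
  ]
}}

```text
time: 19.58
position: [0.5457, -0.3307, 0.1669]
ee_rot: [0.999, -0.051, 0.0, 0.0]
force: [-0.1, 1.2, -0.1]
grip_width: 0.0681
finger_force: 0.0
```

Request:
{"op": "apply_moves", "data": {
  "moves": [
    {"x": 0, "y": 0, "z": 0, "ax": 0, "ay": 0, "az": 0, "grip": 0.5},
    {"x": 0, "y": 0, "z": 0, "ax": 0, "ay": 0, "az": 0, "grip": 0},
    {"x": 0, "y": 0, "z": 0, "ax": 0, "ay": 0, "az": 0, "grip": 0},
    {"x": 0, "y": 0, "z": 0, "ax": 0, "ay": 0, "az": 0, "grip": 0},
    {"x": 0, "y": 0, "z": 0, "ax": 0, "ay": 0, "az": 0, "grip": 0},
    {"x": 0, "y": 0, "z": 0, "ax": 0, "ay": 0, "az": 0, "grip": 0},
    {"x": 0, "y": 0, "z": 0, "ax": 0, "ay": 0, "az": 0, "grip": 0},
    {"x": 0, "y": 0, "z": 0, "ax": 0, "ay": 0, "az": 0, "grip": 0}
  ],
  "newtons": 50
}}

```text
time: 20.25
position: [0.5457, -0.331, 0.1671]
ee_rot: [0.999, -0.051, 0.0, 0.0]
force: [-0.4, 0.3, 3.2]
grip_width: 0.0163
finger_force: 48.7
```

Request:
{"op": "apply_moves", "data": {
  "moves": [
    {"x": 0, "y": 0, "z": 0.05, "ax": 0, "ay": 0, "az": 0, "grip": 0},
    {"x": 0, "y": 0, "z": 0.1, "ax": 0, "ay": 0, "az": 0, "grip": 0},
    {"x": 0, "y": 0, "z": 0.15, "ax": 0, "ay": 0, "az": 0, "grip": 0},
    {"x": 0, "y": 0, "z": 0.19, "ax": 0, "ay": 0, "az": 0, "grip": 0},
    {"x": 0, "y": 0, "z": 0.19, "ax": 0, "ay": 0, "az": 0, "grip": 0},
    {"x": 0, "y": 0, "z": 0.19, "ax": 0, "ay": 0, "az": 0, "grip": 0}
  ]
}}

```text
time: 20.75
position: [0.5457, -0.3307, 0.1858]
ee_rot: [0.999, -0.051, 0.0, 0.0]
force: [0.2, -0.1, -1.4]
grip_width: 0.0164
finger_force: 48.7
```

Request:
{"op": "apply_moves", "data": {
  "moves": [
    {"x": -0.1, "y": 0.01, "z": 0, "ax": 0, "ay": 0, "az": 0, "grip": 0},
    {"x": -0.2, "y": 0.02, "z": 0, "ax": 0, "ay": 0, "az": 0, "grip": 0},
    {"x": -0.3, "y": 0.03, "z": 0, "ax": 0, "ay": 0, "az": 0, "grip": 0},
    {"x": -0.4, "y": 0.04, "z": 0, "ax": 0, "ay": 0, "az": 0, "grip": 0},
    {"x": -0.5, "y": 0.05, "z": 0, "ax": 0, "ay": 0, "az": 0, "grip": 0},
    {"x": -0.6, "y": 0.06, "z": 0, "ax": 0, "ay": 0, "az": 0, "grip": 0},
    {"x": -0.7, "y": 0.07, "z": 0, "ax": 0, "ay": 0, "az": 0, "grip": 0},
    {"x": -0.8, "y": 0.08, "z": 0, "ax": 0, "ay": 0, "az": 0, "grip": 0},
    {"x": -0.8, "y": 0.08, "z": 0, "ax": 0, "ay": 0, "az": 0, "grip": 0}
  ]
}}

```text
time: 21.5
position: [0.4644, -0.3227, 0.1854]
ee_rot: [0.999, -0.051, -0.0, -0.0]
force: [-0.6, -0.3, -2.2]
grip_width: 0.0166
finger_force: 48.8
```

Request:
{"op": "apply_moves", "data": {
  "moves": [
    {"x": 0, "y": 0.2, "z": 0, "ax": 0, "ay": 0, "az": 0, "grip": 0},
    {"x": 0, "y": 0.45, "z": 0, "ax": 0, "ay": 0, "az": 0, "grip": 0},
    {"x": 0, "y": 0.7, "z": 0, "ax": 0, "ay": 0, "az": 0, "grip": 0},
    {"x": 0, "y": 1, "z": 0, "ax": 0, "ay": 0, "az": 0, "grip": 0}
  ]
}}

```text
time: 21.83
position: [0.4657, -0.2222, 0.1853]
ee_rot: [0.999, -0.051, -0.0, 0.0]
force: [0.3, -0.1, -1.5]
grip_width: 0.0164
finger_force: 49.0
```

Request:
{"op": "apply_moves", "data": {
  "moves": [
    {"x": 0.1, "y": 0.25, "z": 0, "ax": 0, "ay": 0, "az": 0, "grip": 0},
    {"x": 0.25, "y": 0.5, "z": 0, "ax": 0, "ay": 0, "az": 0, "grip": 0},
    {"x": 0.4, "y": 0.75, "z": 0, "ax": 0, "ay": 0, "az": 0, "grip": 0},
    {"x": 0.6, "y": 1, "z": 0, "ax": 0, "ay": 0, "az": 0, "grip": 0}
  ]
}}

```text
time: 22.17
position: [0.5261, -0.1213, 0.1856]
ee_rot: [0.999, -0.051, 0.0, 0.0]
force: [0.5, -0.5, -0.9]
grip_width: 0.017
finger_force: 49.0
```

Request:
{"op": "apply_moves", "data": {
  "moves": [
    {"x": 0.25, "y": 0.2, "z": 0, "ax": 0, "ay": 0, "az": 0, "grip": 0},
    {"x": 0.5, "y": 0.4, "z": 0, "ax": 0, "ay": 0, "az": 0, "grip": 0},
    {"x": 0.75, "y": 0.55, "z": 0, "ax": 0, "ay": 0, "az": 0, "grip": 0},
    {"x": 0.95, "y": 0.64, "z": 0, "ax": 0, "ay": 0, "az": 0, "grip": 0},
    {"x": 1.0, "y": 0.64, "z": 0, "ax": 0, "ay": 0, "az": 0, "grip": 0},
    {"x": 1.0, "y": 0.64, "z": 0, "ax": 0, "ay": 0, "az": 0, "grip": 0},
    {"x": 1.0, "y": 0.64, "z": 0, "ax": 0, "ay": 0, "az": 0, "grip": 0}
  ]
}}

```text
time: 22.75
position: [0.6253, -0.059, 0.1849]
ee_rot: [0.999, -0.051, -0.001, 0.0]
force: [0.1, -0.1, -1.6]
grip_width: 0.0163
finger_force: 49.0
```

```bash
python3 - <<'E'
from h import *
s=arm.read_state();p=s['position'];print(p,s['force'])
for n in('scene','side'):
    c=snap(n,n+'10');X=cloud(c);h=cv2.cvtColor(c['image'],cv2.COLOR_BGR2HSV).astype(int)
    m=(np.hypot(X[...,0]-p[0],X[...,1]-p[1])<.06)&(X[...,2]>.04)&(X[...,2]<.2)&(h[...,1]>110)&(abs(h[...,0]-60)<25)
    q=X[m];print(n,len(q),np.percentile(q,[2,98],axis=0).round(4) if len(q) else '')
E
```

```text
[ 0.62531902 -0.05896729  0.18492527] [ 0.14601171 -0.09278811 -1.6277634 ]
scene 62 [[ 0.6158 -0.0808  0.0949]
 [ 0.6442 -0.0639  0.1137]]
side 118 [[ 0.6024 -0.0814  0.0941]
 [ 0.6385 -0.0575  0.1288]]
```

Request:
{"op": "apply_moves", "data": {
  "moves": [
    {"x": 0.04, "y": 0, "z": -0.1, "ax": 0, "ay": 0, "az": 0, "grip": 0},
    {"x": 0.07, "y": 0, "z": -0.25, "ax": 0, "ay": 0, "az": 0, "grip": 0},
    {"x": 0.07, "y": 0, "z": -0.4, "ax": 0, "ay": 0, "az": 0, "grip": 0},
    {"x": 0.07, "y": 0, "z": -0.55, "ax": 0, "ay": 0, "az": 0, "grip": 0},
    {"x": 0.07, "y": 0, "z": -0.65, "ax": 0, "ay": 0, "az": 0, "grip": 0},
    {"x": 0.07, "y": 0, "z": -0.72, "ax": 0, "ay": 0, "az": 0, "grip": 0},
    {"x": 0.07, "y": 0, "z": -0.79, "ax": 0, "ay": 0, "az": 0, "grip": 0},
    {"x": 0.07, "y": 0, "z": -0.83, "ax": 0, "ay": 0, "az": 0, "grip": 0},
    {"x": 0.07, "y": 0, "z": -0.83, "ax": 0, "ay": 0, "az": 0, "grip": 0}
  ]
}}

```text
time: 23.6
position: [0.6323, -0.0588, 0.1018]
ee_rot: [0.999, -0.051, -0.0, -0.0]
force: [0.2, -0.2, -1.7]
grip_width: 0.0165
finger_force: 49.0
```

Request:
{"op": "apply_moves", "data": {
  "moves": [
    {"x": 0, "y": 0, "z": -0.01, "ax": 0, "ay": 0, "az": 0, "grip": 0},
    {"x": 0, "y": 0, "z": -0.025, "ax": 0, "ay": 0, "az": 0, "grip": 0},
    {"x": 0, "y": 0, "z": -0.025, "ax": 0, "ay": 0, "az": 0, "grip": 0},
    {"x": 0, "y": 0, "z": -0.025, "ax": 0, "ay": 0, "az": 0, "grip": 0}
  ]
}}

```text
time: 23.93
position: [0.6327, -0.0587, 0.1004]
ee_rot: [0.999, -0.051, 0.0, 0.0]
force: [0.5, -0.4, -1.9]
grip_width: 0.0163
finger_force: 49.0
```

Request:
{"op": "apply_moves", "data": {
  "moves": [
    {"x": 0, "y": 0, "z": -0.015, "ax": 0, "ay": 0, "az": 0, "grip": 0},
    {"x": 0, "y": 0, "z": -0.015, "ax": 0, "ay": 0, "az": 0, "grip": 0},
    {"x": 0, "y": 0, "z": -0.015, "ax": 0, "ay": 0, "az": 0, "grip": 0.3},
    {"x": 0, "y": 0, "z": -0.015, "ax": 0, "ay": 0, "az": 0, "grip": 0.7},
    {"x": 0, "y": 0, "z": -0.015, "ax": 0, "ay": 0, "az": 0, "grip": 0.7},
    {"x": 0, "y": 0, "z": -0.015, "ax": 0, "ay": 0, "az": 0, "grip": 0.7},
    {"x": 0, "y": 0, "z": -0.015, "ax": 0, "ay": 0, "az": 0, "grip": 0.7}
  ]
}}

```text
time: 24.52
position: [0.6326, -0.0587, 0.0984]
ee_rot: [0.999, -0.051, -0.0, 0.0]
force: [0.9, 0.9, 0.8]
grip_width: 0.06
finger_force: 0.0
```

Request:
{"op": "apply_moves", "data": {
  "moves": [
    {"x": 0, "y": 0, "z": 0.2, "ax": 0, "ay": 0, "az": 0, "grip": 0.7},
    {"x": 0, "y": 0, "z": 0.4, "ax": 0, "ay": 0, "az": 0, "grip": 0.7},
    {"x": 0, "y": 0, "z": 0.7, "ax": 0, "ay": 0, "az": 0, "grip": 0.7},
    {"x": 0, "y": 0, "z": 1, "ax": 0, "ay": 0, "az": 0, "grip": 0.7}
  ]
}}

```text
time: 24.85
position: [0.6321, -0.0586, 0.1988]
ee_rot: [0.999, -0.051, -0.001, -0.0]
force: [0.1, 0.2, 0.5]
grip_width: 0.0598
finger_force: 0.0
```

Request:
{"op": "apply_moves", "data": {
  "moves": [
    {"x": 0, "y": 0, "z": 0.3, "ax": 0, "ay": 0, "az": 0, "grip": 1},
    {"x": 0, "y": 0, "z": 0.6, "ax": 0, "ay": 0, "az": 0, "grip": 1},
    {"x": 0, "y": 0, "z": 0.9, "ax": 0, "ay": 0, "az": 0, "grip": 1},
    {"x": 0, "y": 0, "z": 1, "ax": 0, "ay": 0, "az": 0, "grip": 1}
  ]
}}

```text
time: 25.18
position: [0.6333, -0.0588, 0.3044]
ee_rot: [0.999, -0.051, 0.004, 0.0]
force: [-0.8, -1.3, 0.7]
grip_width: 0.0854
finger_force: 0.0
```

Request:
{"op": "apply_moves", "data": {
  "moves": [
    {"x": -0.1, "y": 0.25, "z": 0, "ax": 0, "ay": 0, "az": 0.22, "grip": 1},
    {"x": -0.2, "y": 0.5, "z": 0, "ax": 0, "ay": 0, "az": 0.44, "grip": 1},
    {"x": -0.3, "y": 0.75, "z": 0, "ax": 0, "ay": 0, "az": 0.66, "grip": 1},
    {"x": -0.4, "y": 1, "z": 0, "ax": 0, "ay": 0, "az": 0.89, "grip": 1}
  ]
}}

```text
time: 25.52
position: [0.5919, 0.0422, 0.2975]
ee_rot: [0.985, 0.173, -0.001, -0.0]
force: [0.7, 0.3, -0.4]
grip_width: 0.0856
finger_force: 0.0
```

Request:
{"op": "apply_moves", "data": {
  "moves": [
    {"x": -0.1, "y": 0.25, "z": 0, "ax": 0, "ay": 0, "az": 0.22, "grip": 1},
    {"x": -0.2, "y": 0.5, "z": 0, "ax": 0, "ay": 0, "az": 0.44, "grip": 1},
    {"x": -0.3, "y": 0.75, "z": 0, "ax": 0, "ay": 0, "az": 0.66, "grip": 1},
    {"x": -0.4, "y": 1, "z": 0, "ax": 0, "ay": 0, "az": 0.89, "grip": 1}
  ]
}}

```text
time: 25.85
position: [0.5518, 0.1424, 0.2977]
ee_rot: [0.922, 0.386, -0.0, -0.0]
force: [-0.7, 0.2, -0.0]
grip_width: 0.085
finger_force: 0.0
```

Request:
{"op": "apply_moves", "data": {
  "moves": [
    {"x": -0.1, "y": 0.25, "z": 0, "ax": 0, "ay": 0, "az": 0.22, "grip": 1},
    {"x": -0.2, "y": 0.5, "z": 0, "ax": 0, "ay": 0, "az": 0.44, "grip": 1},
    {"x": -0.3, "y": 0.75, "z": 0, "ax": 0, "ay": 0, "az": 0.66, "grip": 1},
    {"x": -0.4, "y": 1, "z": 0, "ax": 0, "ay": 0, "az": 0.89, "grip": 1}
  ]
}}

```text
time: 26.18
position: [0.5118, 0.2424, 0.2977]
ee_rot: [0.814, 0.58, -0.0, -0.0]
force: [0.6, 0.3, 0.7]
grip_width: 0.0852
finger_force: 0.0
```

Request:
{"op": "apply_moves", "data": {
  "moves": [
    {"x": 0, "y": 0.25, "z": 0, "ax": 0, "ay": 0, "az": 0.22, "grip": 1},
    {"x": 0, "y": 0.5, "z": 0, "ax": 0, "ay": 0, "az": 0.44, "grip": 1},
    {"x": 0, "y": 0.75, "z": 0, "ax": 0, "ay": 0, "az": 0.66, "grip": 1},
    {"x": 0, "y": 0.8, "z": 0, "ax": 0, "ay": 0, "az": 0.89, "grip": 1},
    {"x": 0, "y": 0.8, "z": 0, "ax": 0, "ay": 0, "az": 0.89, "grip": 1},
    {"x": 0, "y": 0.8, "z": 0, "ax": 0, "ay": 0, "az": 0.89, "grip": 1}
  ]
}}

```text
time: 26.68
position: [0.5125, 0.3212, 0.2976]
ee_rot: [0.669, 0.743, -0.001, -0.0]
force: [0.1, 0.3, 0.2]
grip_width: 0.0856
finger_force: 0.0
```

```bash
python3 - <<'E'
from h import *
from lev import *
from stems import stem
s=arm.read_state();print(s['time'],s['position'],s['ee_rot'].round(3))
for n in('scene','side','wrist'):
    c=snap(n,n+'11');print(n,stem(c,.6405,.083,.09,.16),stem(c,.6325,-.059,.09,.16));knob(c,(.5106,.3003),6);red(c,(.5106,.3003),6)
E
```

```text
26.6833 [0.51249026 0.32124765 0.29764094] [ 0.669  0.743 -0.001 -0.   ]
scene ((0.6395, 0.0839, 0.0098, np.float64(0.1295)), 105) ((0.6327, -0.06, 0.0092, np.float64(0.1297)), 118)
knob 45 [0.5033 0.3738 0.1873] q -0.002 r 0.1143 xoff 0.0004
red 15 q [1.029 1.106 1.143] r [0.054 0.066 0.077] x [0.017 0.025 0.031] [189.26666667 375.33333333]
side ((0.6366, 0.0801, 0.0109, np.float64(0.1275)), 88) ((0.6298, -0.0611, 0.01, np.float64(0.1281)), 101)
knob 54 [0.5002 0.3719 0.1856] q -0.001 r 0.112 xoff -0.0029
red 21 q [0.963 1.123 1.152] r [0.04  0.063 0.075] x [0.014 0.019 0.026] [170.23809524 315.71428571]
wrist ((0.6406, 0.0875, 0.0062, np.float64(0.0987)), 143) (None, 0)
knob 1363 [0.503  0.3717 0.1852] q -0.0 r 0.1114 xoff -0.0001
red 485 q [1.056 1.072 1.098] r [0.055 0.069 0.079] x [0.017 0.024 0.032] [286.3628866  342.07010309]
```

Request:
{"op": "apply_moves", "data": {
  "moves": [
    {"x": -0.05, "y": 0.25, "z": 0, "ax": 0, "ay": 0, "az": 0, "grip": 1},
    {"x": -0.095, "y": 0.5, "z": -0.1, "ax": 0, "ay": 0, "az": 0, "grip": 1},
    {"x": -0.095, "y": 0.505, "z": -0.4, "ax": 0, "ay": 0, "az": 0, "grip": 1},
    {"x": -0.095, "y": 0.505, "z": -0.7, "ax": 0, "ay": 0, "az": 0, "grip": 1},
    {"x": -0.095, "y": 0.505, "z": -0.9, "ax": 0, "ay": 0, "az": 0, "grip": 1},
    {"x": -0.095, "y": 0.505, "z": -1, "ax": 0, "ay": 0, "az": 0, "grip": 1},
    {"x": -0.095, "y": 0.505, "z": -1, "ax": 0, "ay": 0, "az": 0, "grip": 1}
  ]
}}

```text
time: 27.42
position: [0.5025, 0.3706, 0.1958]
ee_rot: [0.669, 0.743, -0.002, -0.001]
force: [-0.4, 0.1, 0.5]
grip_width: 0.0854
finger_force: 0.0
```

Request:
{"op": "apply_moves", "data": {
  "moves": [
    {"x": 0, "y": 0, "z": -0.15, "ax": 0, "ay": 0, "az": 0, "grip": 1},
    {"x": 0, "y": 0, "z": -0.28, "ax": 0, "ay": 0, "az": 0, "grip": 1},
    {"x": 0, "y": 0, "z": -0.34, "ax": 0, "ay": 0, "az": 0, "grip": 1},
    {"x": 0, "y": 0, "z": -0.34, "ax": 0, "ay": 0, "az": 0, "grip": 1},
    {"x": 0, "y": 0, "z": -0.34, "ax": 0, "ay": 0, "az": 0, "grip": 1}
  ]
}}

```text
time: 27.83
position: [0.5032, 0.3717, 0.165]
ee_rot: [0.668, 0.744, 0.0, 0.0]
force: [0.4, -0.0, 0.6]
grip_width: 0.0854
finger_force: 0.0
```

Request:
{"op": "apply_moves", "data": {
  "moves": [
    {"x": 0, "y": 0, "z": 0, "ax": 0, "ay": 0, "az": 0, "grip": 0.5},
    {"x": 0, "y": 0, "z": 0, "ax": 0, "ay": 0, "az": 0, "grip": 0},
    {"x": 0, "y": 0, "z": 0, "ax": 0, "ay": 0, "az": 0, "grip": 0},
    {"x": 0, "y": 0, "z": 0, "ax": 0, "ay": 0, "az": 0, "grip": 0},
    {"x": 0, "y": 0, "z": 0, "ax": 0, "ay": 0, "az": 0, "grip": 0},
    {"x": 0, "y": 0, "z": 0, "ax": 0, "ay": 0, "az": 0, "grip": 0},
    {"x": 0, "y": 0, "z": 0, "ax": 0, "ay": 0, "az": 0, "grip": 0},
    {"x": 0, "y": 0, "z": 0, "ax": 0, "ay": 0, "az": 0, "grip": 0}
  ],
  "newtons": 30
}}

```text
time: 28.5
position: [0.5024, 0.3718, 0.165]
ee_rot: [0.668, 0.744, -0.0, -0.0]
force: [-5.1, -0.9, 4.0]
grip_width: 0.0241
finger_force: 29.4
```

Request:
{"op": "apply_moves", "data": {
  "moves": [
    {"x": 0.01, "y": -0.09, "z": 0.065, "ax": 0, "ay": 0, "az": 0, "grip": 0},
    {"x": 0.019, "y": -0.18, "z": 0.125, "ax": 0, "ay": 0, "az": 0, "grip": 0},
    {"x": 0.03, "y": -0.28, "z": 0.17, "ax": 0, "ay": 0, "az": 0, "grip": 0},
    {"x": 0.04, "y": -0.38, "z": 0.21, "ax": 0, "ay": 0, "az": 0, "grip": 0},
    {"x": 0.05, "y": -0.49, "z": 0.235, "ax": 0, "ay": 0, "az": 0, "grip": 0},
    {"x": 0.063, "y": -0.6, "z": 0.255, "ax": 0, "ay": 0, "az": 0, "grip": 0},
    {"x": 0.075, "y": -0.7, "z": 0.259, "ax": 0, "ay": 0, "az": 0, "grip": 0},
    {"x": 0.086, "y": -0.815, "z": 0.254, "ax": 0, "ay": 0, "az": 0, "grip": 0},
    {"x": 0.097, "y": -0.92, "z": 0.237, "ax": 0, "ay": 0, "az": 0, "grip": 0}
  ]
}}

```text
time: 29.25
position: [0.5123, 0.2793, 0.1889]
ee_rot: [0.668, 0.744, 0.0, -0.001]
force: [-6.6, 1.1, 1.9]
grip_width: 0.0243
finger_force: 29.3
```

Request:
{"op": "apply_moves", "data": {
  "moves": [
    {"x": 0.005, "y": -0.06, "z": -0.013, "ax": 0, "ay": 0, "az": 0, "grip": 0},
    {"x": 0.011, "y": -0.108, "z": -0.027, "ax": 0, "ay": 0, "az": 0, "grip": 0},
    {"x": 0.016, "y": -0.15, "z": -0.041, "ax": 0, "ay": 0, "az": 0, "grip": 0},
    {"x": 0.019, "y": -0.186, "z": -0.055, "ax": 0, "ay": 0, "az": 0, "grip": 0},
    {"x": 0.019, "y": -0.186, "z": -0.055, "ax": 0, "ay": 0, "az": 0, "grip": 0},
    {"x": 0.019, "y": -0.186, "z": -0.055, "ax": 0, "ay": 0, "az": 0, "grip": 0}
  ]
}}

```text
time: 29.75
position: [0.5143, 0.2599, 0.1835]
ee_rot: [0.668, 0.744, -0.001, 0.0]
force: [-6.4, -3.5, 4.6]
grip_width: 0.0232
finger_force: 29.4
```

```bash
python3 - <<'E'
from h import *
from lev import *
s=arm.read_state();print(s['time'],s['position'],s['force'])
for n in('scene','side','wrist'):
    c=snap(n,n+'12');print(n);red(c,(.5106,.3003),6)
    X=cloud(c);a=np.radians(6)
    e=X-[.5106,.3003,.1];y=-e[...,0]*np.sin(a)+e[...,1]*np.cos(a);x=e[...,0]*np.cos(a)+e[...,1]*np.sin(a)
    m=(abs(x)<.01)&(e[...,2]>.02)&(e[...,2]<.075)&(y>-.05)&(y<.02)&(c['depth']>0)
    if m.sum()>5: print('shaft',m.sum(),np.percentile(.7-np.arctan2(y,e[...,2])[m],[10,50,90]))
E
```

```text
29.75 [0.51434839 0.25987494 0.18354055] [-6.40540656 -3.52515236  4.55108639]
scene
red 14 q [1.038 1.095 1.131] r [0.055 0.065 0.076] x [0.017 0.027 0.031] [189.35714286 375.57142857]
shaft 45 [0.89610614 0.98768004 1.0628384 ]
side
red 21 q [0.77  1.106 1.165] r [0.043 0.063 0.077] x [0.013 0.019 0.025] [170.0952381  315.61904762]
shaft 42 [0.92170779 1.02466827 1.0811958 ]
wrist
red 1414 q [1.056 1.074 1.105] r [0.055 0.069 0.079] x [0.016 0.023 0.031] [256.80622348 371.43988685]
shaft 1315 [0.80400056 0.89652024 0.93168532]
```

Request:
{"op": "apply_moves", "data": {
  "moves": [
    {"x": 0, "y": 0, "z": 0, "ax": 0, "ay": 0, "az": 0, "grip": 0.5},
    {"x": 0, "y": 0, "z": 0, "ax": 0, "ay": 0, "az": 0, "grip": 1},
    {"x": 0, "y": 0, "z": 0, "ax": 0, "ay": 0, "az": 0, "grip": 1},
    {"x": 0, "y": 0, "z": 0, "ax": 0, "ay": 0, "az": 0, "grip": 1},
    {"x": 0, "y": 0, "z": 0, "ax": 0, "ay": 0, "az": 0, "grip": 1},
    {"x": 0, "y": 0, "z": 0.3, "ax": 0, "ay": 0, "az": 0, "grip": 1},
    {"x": 0, "y": 0, "z": 0.6, "ax": 0, "ay": 0, "az": 0, "grip": 1},
    {"x": 0, "y": 0, "z": 0.9, "ax": 0, "ay": 0, "az": 0, "grip": 1},
    {"x": 0, "y": 0, "z": 1, "ax": 0, "ay": 0, "az": 0, "grip": 1},
    {"x": 0, "y": 0, "z": 1, "ax": 0, "ay": 0, "az": 0, "grip": 1}
  ]
}}

```text
time: 30.73
position: [0.5156, 0.2616, 0.2864]
ee_rot: [0.668, 0.744, 0.003, 0.001]
force: [-0.5, 0.4, 0.5]
grip_width: 0.0856
finger_force: 0.0
```

```bash
python3 - <<'E'
from h import *
from lev import *
print(arm.read_state()['position'],arm.read_state()['time'])
for n in('scene','side','wrist'):
    c=snap(n,n+'13');print(n);red(c,(.5106,.3003),6);knob(c,(.5106,.3003),6)
print(proj(c,[.51,.29,.15]))
u,v=proj(c,[.51,.275,.17])[0].astype(int)
i=c['image'][max(0,v-120):v+120,max(0,u-130):u+130];cv2.imwrite('pics/g13.png',cv2.resize(i,None,fx=2.4,fy=2.4,interpolation=cv2.INTER_CUBIC))
E
```

```text
[0.51561402 0.26155016 0.28635831] 30.7333
scene
red 14 q [1.065 1.098 1.146] r [0.058 0.067 0.077] x [0.019 0.027 0.033] [189.28571429 375.78571429]
knob 55 [0.5128 0.2717 0.2068] q 0.963 r 0.1106 xoff -0.0008
side
red 22 q [0.87  1.125 1.15 ] r [0.04  0.064 0.078] x [0.013 0.019 0.026] [169.77272727 315.95454545]
knob 73 [0.5104 0.2699 0.2044] q 0.981 r 0.1087 xoff -0.0034
wrist
red 530 q [1.056 1.074 1.107] r [0.055 0.069 0.079] x [0.017 0.023 0.031] [212.83584906 351.0245283 ]
knob 1675 [0.5137 0.2695 0.2063] q 0.983 r 0.1107 xoff -0.0001
[[312.59444397 186.25263157]]
```

View pics/g13.png

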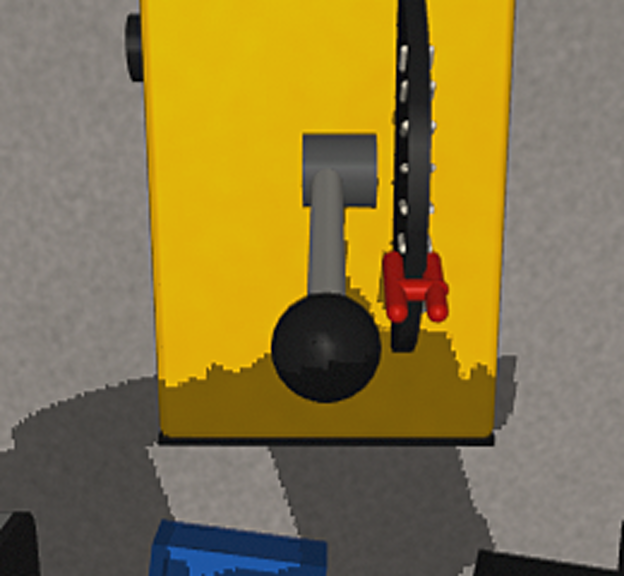

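The lever slipped in the grip and stands at about 0.98, short of the red mark (crop 415,285). I'll fit the mark rods as cylinders to remove the visible-surface bias.

```bash
cat > fitmark.py <<'E'
from h import *
from scipy.optimize import least_squares
a=np.radians(6)
for n in('w3','wrist5','wrist11','wrist12','wrist13'):
    c=load(n);X=cloud(c);hh=cv2.cvtColor(c['image'],cv2.COLOR_BGR2HSV).astype(int)
    m=(X[...,0]>.4)&(X[...,0]<.62)&(X[...,1]>.15)&(X[...,1]<.45)&(X[...,2]>.11)&(hh[...,1]>140)&((hh[...,0]<8)|(hh[...,0]>172))&(c['depth']>0)
    e=X[m]-[.5106,.3003,.1];y=-e[:,0]*np.sin(a)+e[:,1]*np.cos(a);x=e[:,0]*np.cos(a)+e[:,1]*np.sin(a);z=e[:,2]
    r=np.hypot(y,z);k=(r>.058)&(r<.074)&(abs(.7-np.arctan2(y,z)-1.07)<.15);x,y,z=x[k],y[k],z[k]
    def f(p):
        t=.7-p[0];d=y*np.cos(t)-z*np.sin(t)
        return np.minimum(abs(np.hypot(x-p[1],d)-p[3]),abs(np.hypot(x-p[2],d)-p[3]))
    for rho in (None,.0025,.003):
        if rho is None: s=least_squares(f,[1.09,np.percentile(x,5)+.003,np.percentile(x,95)-.003,.003],loss='soft_l1',f_scale=.0007)
        else: s=least_squares(lambda p:f([*p,rho]),[1.09,np.percentile(x,5)+.003,np.percentile(x,95)-.003],loss='soft_l1',f_scale=.0007)
        print(n,len(x),s.x.round(4),np.abs(s.fun).mean().round(5))
E
python3 fitmark.py
```

```text
w3 232 [1.1271 0.0195 0.0299 0.0043] 0.00052
w3 232 [1.096  0.0194 0.0296] 0.00068
w3 232 [1.1045 0.0194 0.0296] 0.00059
wrist5 241 [1.126  0.0197 0.0296 0.0043] 0.00049
wrist5 241 [1.0952 0.0196 0.0293] 0.00066
wrist5 241 [1.1038 0.0196 0.0294] 0.00057
wrist11 300 [1.1275 0.0196 0.0296 0.0043] 0.00051
wrist11 300 [1.0965 0.0195 0.0295] 0.00067
wrist11 300 [1.1051 0.0195 0.0296] 0.00059
wrist12 821 [1.1293 0.0196 0.0294 0.0044] 0.00051
wrist12 821 [1.0969 0.0193 0.029 ] 0.00067
wrist12 821 [1.1053 0.0193 0.0291] 0.00058
wrist13 309 [1.128  0.0197 0.0297 0.0043] 0.00051
wrist13 309 [1.0972 0.0193 0.029 ] 0.00067
wrist13 309 [1.1056 0.0194 0.0291] 0.00058
```

Request:
{"op": "apply_moves", "data": {
  "moves": [
    {"x": -0.02, "y": 0.08, "z": -0.2, "ax": 0, "ay": 0, "az": 0, "grip": 1},
    {"x": -0.02, "y": 0.08, "z": -0.45, "ax": 0, "ay": 0, "az": 0, "grip": 1},
    {"x": -0.02, "y": 0.08, "z": -0.7, "ax": 0, "ay": 0, "az": 0, "grip": 1},
    {"x": -0.02, "y": 0.08, "z": -0.9, "ax": 0, "ay": 0, "az": 0, "grip": 1},
    {"x": -0.02, "y": 0.08, "z": -0.98, "ax": 0, "ay": 0, "az": 0, "grip": 1},
    {"x": -0.02, "y": 0.08, "z": -0.98, "ax": 0, "ay": 0, "az": 0, "grip": 1},
    {"x": -0.02, "y": 0.08, "z": -0.98, "ax": 0, "ay": 0, "az": 0, "grip": 1}
  ]
}}

```text
time: 31.47
position: [0.5125, 0.2691, 0.1844]
ee_rot: [0.668, 0.744, -0.001, -0.0]
force: [0.4, -0.4, 1.2]
grip_width: 0.0855
finger_force: 0.0
```

Request:
{"op": "apply_moves", "data": {
  "moves": [
    {"x": 0, "y": 0, "z": 0, "ax": 0, "ay": 0, "az": 0, "grip": 0.5},
    {"x": 0, "y": 0, "z": 0, "ax": 0, "ay": 0, "az": 0, "grip": 0},
    {"x": 0, "y": 0, "z": 0, "ax": 0, "ay": 0, "az": 0, "grip": 0},
    {"x": 0, "y": 0, "z": 0, "ax": 0, "ay": 0, "az": 0, "grip": 0},
    {"x": 0, "y": 0, "z": 0, "ax": 0, "ay": 0, "az": 0, "grip": 0},
    {"x": 0, "y": 0, "z": 0, "ax": 0, "ay": 0, "az": 0, "grip": 0},
    {"x": 0, "y": 0, "z": 0, "ax": 0, "ay": 0, "az": 0, "grip": 0},
    {"x": 0, "y": 0, "z": 0, "ax": 0, "ay": 0, "az": 0, "grip": 0}
  ],
  "newtons": 80
}}

```text
time: 32.13
position: [0.5132, 0.2692, 0.1856]
ee_rot: [0.668, 0.744, 0.001, 0.001]
force: [1.9, -0.6, 4.2]
grip_width: 0.0225
finger_force: 78.2
```

Request:
{"op": "apply_moves", "data": {
  "moves": [
    {"x": 0.003, "y": -0.03, "z": -0.008, "ax": 0, "ay": 0, "az": 0, "grip": 0},
    {"x": 0.006, "y": -0.06, "z": -0.018, "ax": 0, "ay": 0, "az": 0, "grip": 0},
    {"x": 0.01, "y": -0.09, "z": -0.03, "ax": 0, "ay": 0, "az": 0, "grip": 0},
    {"x": 0.012, "y": -0.12, "z": -0.045, "ax": 0, "ay": 0, "az": 0, "grip": 0},
    {"x": 0.012, "y": -0.12, "z": -0.045, "ax": 0, "ay": 0, "az": 0, "grip": 0},
    {"x": 0.012, "y": -0.12, "z": -0.045, "ax": 0, "ay": 0, "az": 0, "grip": 0}
  ]
}}

```text
time: 32.63
position: [0.5145, 0.2569, 0.181]
ee_rot: [0.668, 0.744, 0.001, 0.0]
force: [3.4, -1.0, 6.8]
grip_width: 0.0223
finger_force: 78.5
```

Request:
{"op": "apply_moves", "data": {
  "moves": [
    {"x": 0, "y": 0, "z": 0, "ax": 0, "ay": 0, "az": 0, "grip": 0.5},
    {"x": 0, "y": 0, "z": 0, "ax": 0, "ay": 0, "az": 0, "grip": 1},
    {"x": 0, "y": 0, "z": 0, "ax": 0, "ay": 0, "az": 0, "grip": 1},
    {"x": 0, "y": 0, "z": 0, "ax": 0, "ay": 0, "az": 0, "grip": 1},
    {"x": 0, "y": 0, "z": 0, "ax": 0, "ay": 0, "az": 0, "grip": 1},
    {"x": 0, "y": 0, "z": 0.3, "ax": 0, "ay": 0, "az": 0, "grip": 1},
    {"x": 0, "y": 0, "z": 0.6, "ax": 0, "ay": 0, "az": 0, "grip": 1},
    {"x": 0, "y": 0, "z": 0.9, "ax": 0, "ay": 0, "az": 0, "grip": 1},
    {"x": 0, "y": 0, "z": 1, "ax": 0, "ay": 0, "az": 0, "grip": 1},
    {"x": 0, "y": 0, "z": 1, "ax": 0, "ay": 0, "az": 0, "grip": 1}
  ]
}}

```text
time: 33.47
position: [0.5147, 0.2576, 0.2837]
ee_rot: [0.668, 0.744, 0.003, 0.001]
force: [-0.7, 0.3, 0.3]
grip_width: 0.0856
finger_force: 0.0
```

```bash
python3 - <<'E'
from h import *
from lev import *
print(arm.read_state()['position'],arm.read_state()['time'])
for n in('scene','side','wrist'):
    c=snap(n,n+'14');print(n);red(c,(.5106,.3003),6);knob(c,(.5106,.3003),6)
u,v=proj(c,[.51,.275,.17])[0].astype(int)
i=c['image'][max(0,v-120):v+120,max(0,u-130):u+130];cv2.imwrite('pics/g14.png',cv2.resize(i,None,fx=2.4,fy=2.4,interpolation=cv2.INTER_CUBIC))
E
```

```text
[0.51466292 0.25756376 0.28370732] 33.4667
scene
red 16 q [1.061 1.102 1.141] r [0.055 0.068 0.073] x [0.02  0.028 0.032] [189.4375 376.0625]
knob 56 [0.5156 0.2589 0.2015] q 1.09 r 0.1097 xoff 0.0006
side
red 24 q [0.735 1.112 1.141] r [0.038 0.063 0.079] x [0.013 0.019 0.027] [169.875      315.79166667]
knob 64 [0.5113 0.258  0.2009] q 1.095 r 0.1093 xoff -0.0037
wrist
red 547 q [1.057 1.074 1.107] r [0.055 0.069 0.079] x [0.017 0.023 0.031] [208.11882998 353.68007313]
knob 1614 [0.515  0.2572 0.2018] q 1.102 r 0.1106 xoff -0.0001
```

```bash
cat > sil.py <<'E'
from h import *
import itertools
a=np.radians(6);ex=np.array([np.cos(a),np.sin(a),0]);ey=np.array([-np.sin(a),np.cos(a),0]);piv=np.array([.5106,.3003,.1])
for n in('w3','wrist11','wrist14','side14','scene14'):
    c=load(n);i=c['image'];X=cloud(c);hh=cv2.cvtColor(i,cv2.COLOR_BGR2HSV).astype(int)
    M=(X[...,0]>.4)&(X[...,0]<.62)&(X[...,1]>.15)&(X[...,1]<.45)&(X[...,2]>.11)&(hh[...,1]>140)&((hh[...,0]<8)|(hh[...,0]>172))
    S=8;v0,u0=np.argwhere(M).min(0)-15;v1,u1=np.argwhere(M).max(0)+15
    T=cv2.resize(M[v0:v1,u0:u1].astype(np.uint8),None,fx=S,fy=S,interpolation=cv2.INTER_NEAREST)>0
    K=np.array(c['mtx']);best=[]
    for q,rho,r0,r1 in itertools.product(np.arange(1.02,1.16,.01),(.0025,.003,.0035),(.054,.057),(.073,.076,.079)):
        A=np.zeros(T.shape,np.uint8)
        for x in(.0195,.0297):
            P=np.array([piv+ex*x+(ey*np.sin(.7-q)+np.array([0,0,np.cos(.7-q)]))*r for r in np.linspace(r0,r1-rho,9)])
            d=np.linalg.norm(P[0]-c['xyz']);U=proj(c,P)
            for u,v in U: cv2.circle(A,(int((u-u0+.5)*S),int((v-v0+.5)*S)),int(rho*K[0,0]/d*S),1,-1)
        A=A>0;best.append(((A&T).sum()/(A|T).sum(),q,rho,r0,r1))
    best.sort(reverse=True);print(n,[tuple(np.round(b,4).tolist()) for b in best[:4]])
E
python3 sil.py
```

```text
w3 [(0.7723, 1.12, 0.0035, 0.054, 0.079), (0.7669, 1.13, 0.0035, 0.054, 0.079), (0.7614, 1.11, 0.0035, 0.054, 0.079), (0.7484, 1.12, 0.003, 0.054, 0.079)]
wrist11 [(0.7593, 1.12, 0.0035, 0.054, 0.079), (0.7509, 1.13, 0.0035, 0.054, 0.079), (0.7499, 1.11, 0.0035, 0.054, 0.079), (0.738, 1.12, 0.0035, 0.057, 0.079)]
wrist14 [(0.7622, 1.12, 0.0035, 0.054, 0.079), (0.755, 1.11, 0.0035, 0.054, 0.079), (0.7427, 1.14, 0.0035, 0.054, 0.076), (0.7395, 1.13, 0.0035, 0.054, 0.079)]
side14 [(0.4337, 1.04, 0.0035, 0.054, 0.073), (0.4325, 1.03, 0.0035, 0.054, 0.073), (0.4286, 1.02, 0.0035, 0.054, 0.073), (0.4116, 1.05, 0.0035, 0.054, 0.073)]
scene14 [(0.4906, 1.08, 0.0035, 0.057, 0.076), (0.488, 1.08, 0.0035, 0.057, 0.073), (0.4792, 1.07, 0.0035, 0.057, 0.073), (0.4773, 1.09, 0.0035, 0.057, 0.076)]
```

View pics/g14.png

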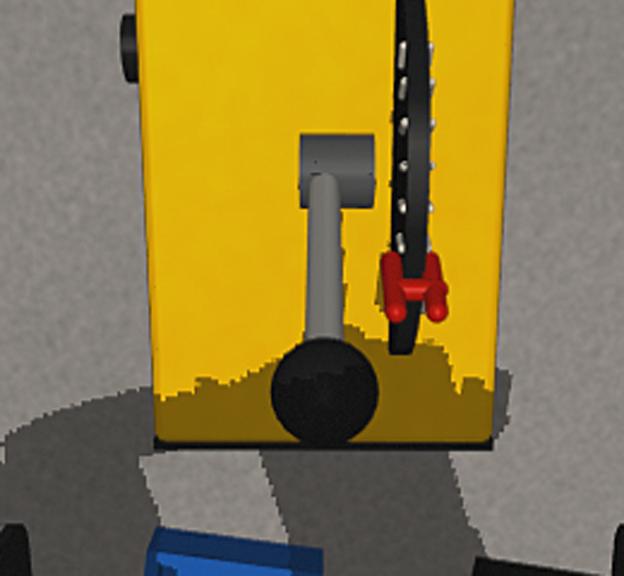

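The lever shaft now points along the red rods: it reads 1.10 and the fitted mark about 1.10–1.12. Holding over two seconds before re-gripping.

Request:
{"op": "apply_moves", "data": {
  "moves": [
    {"x": 0, "y": 0, "z": 0, "ax": 0, "ay": 0, "az": 0, "grip": 1},
    {"x": 0, "y": 0, "z": 0, "ax": 0, "ay": 0, "az": 0, "grip": 1},
    {"x": 0, "y": 0, "z": 0, "ax": 0, "ay": 0, "az": 0, "grip": 1},
    {"x": 0, "y": 0, "z": 0, "ax": 0, "ay": 0, "az": 0, "grip": 1},
    {"x": 0, "y": 0, "z": 0, "ax": 0, "ay": 0, "az": 0, "grip": 1},
    {"x": 0, "y": 0, "z": 0, "ax": 0, "ay": 0, "az": 0, "grip": 1},
    {"x": 0, "y": 0, "z": 0, "ax": 0, "ay": 0, "az": 0, "grip": 1},
    {"x": 0, "y": 0, "z": 0, "ax": 0, "ay": 0, "az": 0, "grip": 1},
    {"x": 0, "y": 0, "z": 0, "ax": 0, "ay": 0, "az": 0, "grip": 1},
    {"x": 0, "y": 0, "z": 0, "ax": 0, "ay": 0, "az": 0, "grip": 1}
  ]
}}

```text
time: 34.45
position: [0.5139, 0.2572, 0.2803]
ee_rot: [0.668, 0.744, 0.0, 0.0]
force: [0.4, -0.1, 0.8]
grip_width: 0.0855
finger_force: 0.0
```

Request:
{"op": "apply_moves", "data": {
  "moves": [
    {"x": 0, "y": 0, "z": 0, "ax": 0, "ay": 0, "az": 0, "grip": 1},
    {"x": 0, "y": 0, "z": 0, "ax": 0, "ay": 0, "az": 0, "grip": 1},
    {"x": 0, "y": 0, "z": 0, "ax": 0, "ay": 0, "az": 0, "grip": 1},
    {"x": 0, "y": 0, "z": 0, "ax": 0, "ay": 0, "az": 0, "grip": 1},
    {"x": 0, "y": 0, "z": 0, "ax": 0, "ay": 0, "az": 0, "grip": 1},
    {"x": 0, "y": 0, "z": 0, "ax": 0, "ay": 0, "az": 0, "grip": 1},
    {"x": 0, "y": 0, "z": 0, "ax": 0, "ay": 0, "az": 0, "grip": 1},
    {"x": 0, "y": 0, "z": 0, "ax": 0, "ay": 0, "az": 0, "grip": 1},
    {"x": 0, "y": 0, "z": 0, "ax": 0, "ay": 0, "az": 0, "grip": 1},
    {"x": 0, "y": 0, "z": 0, "ax": 0, "ay": 0, "az": 0, "grip": 1}
  ]
}}

```text
time: 35.28
position: [0.5139, 0.2572, 0.2802]
ee_rot: [0.668, 0.744, 0.0, 0.0]
force: [0.2, -0.7, -0.2]
grip_width: 0.0857
finger_force: 0.0
```

Request:
{"op": "apply_moves", "data": {
  "moves": [
    {"x": 0, "y": 0, "z": 0, "ax": 0, "ay": 0, "az": 0, "grip": 1},
    {"x": 0, "y": 0, "z": 0, "ax": 0, "ay": 0, "az": 0, "grip": 1},
    {"x": 0, "y": 0, "z": 0, "ax": 0, "ay": 0, "az": 0, "grip": 1},
    {"x": 0, "y": 0, "z": 0, "ax": 0, "ay": 0, "az": 0, "grip": 1},
    {"x": 0, "y": 0, "z": 0, "ax": 0, "ay": 0, "az": 0, "grip": 1},
    {"x": 0, "y": 0, "z": 0, "ax": 0, "ay": 0, "az": 0, "grip": 1},
    {"x": 0, "y": 0, "z": 0, "ax": 0, "ay": 0, "az": 0, "grip": 1},
    {"x": 0, "y": 0, "z": 0, "ax": 0, "ay": 0, "az": 0, "grip": 1}
  ]
}}

```text
time: 35.95
position: [0.5139, 0.2572, 0.2802]
ee_rot: [0.668, 0.744, 0.0, 0.0]
force: [-0.2, -0.0, 0.7]
grip_width: 0.0854
finger_force: 0.0
```

Request:
{"op": "apply_moves", "data": {
  "moves": [
    {"x": 0, "y": 0, "z": -0.2, "ax": 0, "ay": 0, "az": 0, "grip": 1},
    {"x": 0, "y": 0, "z": -0.45, "ax": 0, "ay": 0, "az": 0, "grip": 1},
    {"x": 0, "y": 0, "z": -0.7, "ax": 0, "ay": 0, "az": 0, "grip": 1},
    {"x": 0, "y": 0, "z": -0.9, "ax": 0, "ay": 0, "az": 0, "grip": 1},
    {"x": 0, "y": 0, "z": -0.99, "ax": 0, "ay": 0, "az": 0, "grip": 1},
    {"x": 0, "y": 0, "z": -0.99, "ax": 0, "ay": 0, "az": 0, "grip": 1},
    {"x": 0, "y": 0, "z": -0.99, "ax": 0, "ay": 0, "az": 0, "grip": 1}
  ]
}}

```text
time: 36.53
position: [0.5141, 0.2572, 0.1819]
ee_rot: [0.668, 0.744, 0.0, 0.0]
force: [-0.3, -0.2, 0.8]
grip_width: 0.0854
finger_force: 0.0
```

Request:
{"op": "apply_moves", "data": {
  "moves": [
    {"x": 0, "y": 0, "z": 0, "ax": 0, "ay": 0, "az": 0, "grip": 0.5},
    {"x": 0, "y": 0, "z": 0, "ax": 0, "ay": 0, "az": 0, "grip": 0},
    {"x": 0, "y": 0, "z": 0, "ax": 0, "ay": 0, "az": 0, "grip": 0},
    {"x": 0, "y": 0, "z": 0, "ax": 0, "ay": 0, "az": 0, "grip": 0},
    {"x": 0, "y": 0, "z": 0, "ax": 0, "ay": 0, "az": 0, "grip": 0},
    {"x": 0, "y": 0, "z": 0, "ax": 0, "ay": 0, "az": 0, "grip": 0},
    {"x": 0, "y": 0, "z": 0, "ax": 0, "ay": 0, "az": 0, "grip": 0},
    {"x": 0, "y": 0, "z": 0, "ax": 0, "ay": 0, "az": 0, "grip": 0}
  ],
  "newtons": 70
}}

```text
time: 37.2
position: [0.5145, 0.2572, 0.182]
ee_rot: [0.668, 0.744, 0.001, 0.001]
force: [2.7, -1.4, 4.0]
grip_width: 0.0225
finger_force: 68.4
```

Request:
{"op": "apply_moves", "data": {
  "moves": [
    {"x": -0.008, "y": 0.075, "z": 0.03, "ax": 0, "ay": 0, "az": 0, "grip": 0},
    {"x": -0.016, "y": 0.155, "z": 0.053, "ax": 0, "ay": 0, "az": 0, "grip": 0},
    {"x": -0.033, "y": 0.316, "z": 0.082, "ax": 0, "ay": 0, "az": 0, "grip": 0},
    {"x": -0.05, "y": 0.48, "z": 0.086, "ax": 0, "ay": 0, "az": 0, "grip": 0},
    {"x": -0.068, "y": 0.643, "z": 0.065, "ax": 0, "ay": 0, "az": 0, "grip": 0},
    {"x": -0.084, "y": 0.8, "z": 0.02, "ax": 0, "ay": 0, "az": 0, "grip": 0},
    {"x": -0.1, "y": 0.95, "z": -0.047, "ax": 0, "ay": 0, "az": 0, "grip": 0}
  ]
}}

```text
time: 37.78
position: [0.5035, 0.3534, 0.1761]
ee_rot: [0.668, 0.744, -0.0, -0.0]
force: [0.4, -0.7, -0.0]
grip_width: -0.0003
finger_force: 0.0
```

Request:
{"op": "apply_moves", "data": {
  "moves": [
    {"x": -0.01, "y": 0.093, "z": -0.058, "ax": 0, "ay": 0, "az": 0, "grip": 0},
    {"x": -0.019, "y": 0.181, "z": -0.125, "ax": 0, "ay": 0, "az": 0, "grip": 0},
    {"x": -0.021, "y": 0.2, "z": -0.143, "ax": 0, "ay": 0, "az": 0, "grip": 0},
    {"x": -0.021, "y": 0.2, "z": -0.143, "ax": 0, "ay": 0, "az": 0, "grip": 0},
    {"x": -0.021, "y": 0.2, "z": -0.143, "ax": 0, "ay": 0, "az": 0, "grip": 0}
  ]
}}

```text
time: 38.2
position: [0.5019, 0.3718, 0.162]
ee_rot: [0.668, 0.744, -0.0, 0.0]
force: [0.4, 0.6, 0.4]
grip_width: 0.0
finger_force: 0.0
```

The grip slackened and lost the knob, so I'll raise the arm and re-measure.

Request:
{"op": "apply_moves", "data": {
  "moves": [
    {"x": 0, "y": 0.1, "z": 0.3, "ax": 0, "ay": 0, "az": 0, "grip": 0},
    {"x": 0, "y": 0.1, "z": 0.6, "ax": 0, "ay": 0, "az": 0, "grip": 0},
    {"x": 0, "y": 0.1, "z": 0.9, "ax": 0, "ay": 0, "az": 0, "grip": 0},
    {"x": 0, "y": 0.1, "z": 1, "ax": 0, "ay": 0, "az": 0, "grip": 0.5},
    {"x": 0, "y": 0, "z": 1, "ax": 0, "ay": 0, "az": 0, "grip": 1},
    {"x": 0, "y": -0.3, "z": 1, "ax": 0, "ay": 0, "az": 0, "grip": 1},
    {"x": 0, "y": -0.6, "z": 1, "ax": 0, "ay": 0, "az": 0, "grip": 1},
    {"x": 0, "y": -0.7, "z": 1, "ax": 0, "ay": 0, "az": 0, "grip": 1},
    {"x": 0, "y": -0.7, "z": 1, "ax": 0, "ay": 0, "az": 0, "grip": 1}
  ]
}}

```text
time: 38.95
position: [0.5019, 0.2993, 0.2611]
ee_rot: [0.669, 0.743, -0.001, -0.0]
force: [-0.1, 0.6, -0.2]
grip_width: 0.0722
finger_force: 0.0
```

```bash
python3 - <<'E'
from h import *
from lev import *
print(arm.read_state()['position'],arm.read_state()['time'])
for n in('scene','side','wrist'):
    c=snap(n,n+'15');print(n);knob(c,(.5106,.3003),6)
E
```

```text
[0.50191003 0.29926514 0.26108168] 38.95
scene
knob 55 [0.5099 0.2946 0.2114] q 0.75 r 0.1115 xoff -0.0013
side
knob 78 [0.5088 0.2928 0.2081] q 0.767 r 0.1083 xoff -0.0025
wrist
knob 2121 [0.5112 0.2929 0.2106] q 0.767 r 0.1109 xoff -0.0002
```

Request:
{"op": "apply_moves", "data": {
  "moves": [
    {"x": 0.09, "y": -0.06, "z": 0, "ax": 0, "ay": 0, "az": 0, "grip": 1},
    {"x": 0.09, "y": -0.06, "z": -0.2, "ax": 0, "ay": 0, "az": 0, "grip": 1},
    {"x": 0.09, "y": -0.06, "z": -0.4, "ax": 0, "ay": 0, "az": 0, "grip": 1},
    {"x": 0.09, "y": -0.06, "z": -0.6, "ax": 0, "ay": 0, "az": 0, "grip": 1},
    {"x": 0.09, "y": -0.06, "z": -0.73, "ax": 0, "ay": 0, "az": 0, "grip": 1},
    {"x": 0.09, "y": -0.06, "z": -0.73, "ax": 0, "ay": 0, "az": 0, "grip": 1},
    {"x": 0.09, "y": -0.06, "z": -0.73, "ax": 0, "ay": 0, "az": 0, "grip": 1}
  ]
}}

```text
time: 39.68
position: [0.5108, 0.2964, 0.1888]
ee_rot: [0.668, 0.744, -0.001, -0.0]
force: [0.0, -0.7, 1.1]
grip_width: 0.0853
finger_force: 0.0
```

Request:
{"op": "apply_moves", "data": {
  "moves": [
    {"x": 0, "y": 0, "z": 0, "ax": 0, "ay": 0, "az": 0, "grip": 0.5},
    {"x": 0, "y": 0, "z": 0, "ax": 0, "ay": 0, "az": 0, "grip": 0},
    {"x": 0, "y": 0, "z": 0, "ax": 0, "ay": 0, "az": 0, "grip": 0},
    {"x": 0, "y": 0, "z": 0, "ax": 0, "ay": 0, "az": 0, "grip": 0},
    {"x": 0, "y": 0, "z": 0, "ax": 0, "ay": 0, "az": 0, "grip": 0},
    {"x": 0, "y": 0, "z": 0, "ax": 0, "ay": 0, "az": 0, "grip": 0},
    {"x": 0, "y": 0, "z": 0, "ax": 0, "ay": 0, "az": 0, "grip": 0},
    {"x": 0, "y": 0, "z": 0, "ax": 0, "ay": 0, "az": 0, "grip": 0}
  ],
  "newtons": 40
}}

```text
time: 40.35
position: [0.5104, 0.2962, 0.19]
ee_rot: [0.668, 0.744, -0.0, -0.0]
force: [-4.5, -0.8, 5.6]
grip_width: 0.0233
finger_force: 39.1
```

Request:
{"op": "apply_moves", "data": {
  "moves": [
    {"x": -0.009, "y": 0.09, "z": 0, "ax": 0, "ay": 0, "az": 0, "grip": 0},
    {"x": -0.019, "y": 0.18, "z": 0, "ax": 0, "ay": 0, "az": 0, "grip": 0},
    {"x": -0.03, "y": 0.29, "z": -0.02, "ax": 0, "ay": 0, "az": 0, "grip": 0},
    {"x": -0.042, "y": 0.4, "z": -0.047, "ax": 0, "ay": 0, "az": 0, "grip": 0},
    {"x": -0.053, "y": 0.5, "z": -0.085, "ax": 0, "ay": 0, "az": 0, "grip": 0},
    {"x": -0.063, "y": 0.6, "z": -0.132, "ax": 0, "ay": 0, "az": 0, "grip": 0},
    {"x": -0.073, "y": 0.69, "z": -0.19, "ax": 0, "ay": 0, "az": 0, "grip": 0},
    {"x": -0.082, "y": 0.78, "z": -0.257, "ax": 0, "ay": 0, "az": 0, "grip": 0},
    {"x": -0.082, "y": 0.78, "z": -0.257, "ax": 0, "ay": 0, "az": 0, "grip": 0},
    {"x": -0.082, "y": 0.78, "z": -0.257, "ax": 0, "ay": 0, "az": 0, "grip": 0}
  ]
}}

```text
time: 41.18
position: [0.5021, 0.3751, 0.1635]
ee_rot: [0.668, 0.745, 0.0, -0.0]
force: [-4.3, 3.6, 2.6]
grip_width: 0.0238
finger_force: 41.2
```

Request:
{"op": "apply_moves", "data": {
  "moves": [
    {"x": -0.002, "y": 0.02, "z": -0.015, "ax": 0, "ay": 0, "az": 0, "grip": 0},
    {"x": -0.004, "y": 0.04, "z": -0.03, "ax": 0, "ay": 0, "az": 0, "grip": 0},
    {"x": -0.004, "y": 0.04, "z": -0.03, "ax": 0, "ay": 0, "az": 0, "grip": 0},
    {"x": -0.004, "y": 0.04, "z": -0.03, "ax": 0, "ay": 0, "az": 0, "grip": 0}
  ]
}}

```text
time: 41.52
position: [0.5017, 0.3783, 0.1609]
ee_rot: [0.668, 0.744, -0.0, -0.001]
force: [-5.2, 1.6, 3.3]
grip_width: 0.0238
finger_force: 41.3
```

Request:
{"op": "apply_moves", "data": {
  "moves": [
    {"x": -0.002, "y": 0.02, "z": -0.015, "ax": 0, "ay": 0, "az": 0, "grip": 0},
    {"x": -0.003, "y": 0.03, "z": -0.025, "ax": 0, "ay": 0, "az": 0, "grip": 0},
    {"x": -0.003, "y": 0.03, "z": -0.025, "ax": 0, "ay": 0, "az": 0, "grip": 0},
    {"x": -0.003, "y": 0.03, "z": -0.025, "ax": 0, "ay": 0, "az": 0, "grip": 0}
  ]
}}

```text
time: 41.85
position: [0.5016, 0.3803, 0.1592]
ee_rot: [0.668, 0.744, -0.001, 0.0]
force: [-7.4, -2.5, 6.6]
grip_width: 0.0237
finger_force: 41.6
```

Request:
{"op": "apply_moves", "data": {
  "moves": [
    {"x": -0.002, "y": 0.02, "z": -0.015, "ax": 0, "ay": 0, "az": 0, "grip": 0},
    {"x": -0.003, "y": 0.03, "z": -0.025, "ax": 0, "ay": 0, "az": 0, "grip": 0},
    {"x": -0.003, "y": 0.03, "z": -0.025, "ax": 0, "ay": 0, "az": 0, "grip": 0},
    {"x": -0.003, "y": 0.03, "z": -0.025, "ax": 0, "ay": 0, "az": 0, "grip": 0}
  ]
}}

```text
time: 42.18
position: [0.5017, 0.3806, 0.1589]
ee_rot: [0.669, 0.743, -0.002, 0.002]
force: [-13.3, -17.9, 18.6]
grip_width: 0.0238
finger_force: 42.4
```

At the stop: the force pattern matches the first time. Releasing, then verifying the lever and finding the tray and lamps.

Request:
{"op": "apply_moves", "data": {
  "moves": [
    {"x": 0, "y": 0, "z": 0, "ax": 0, "ay": 0, "az": 0, "grip": 1},
    {"x": 0, "y": 0, "z": 0, "ax": 0, "ay": 0, "az": 0, "grip": 1},
    {"x": 0, "y": 0, "z": 0, "ax": 0, "ay": 0, "az": 0, "grip": 1},
    {"x": 0, "y": 0, "z": 0, "ax": 0, "ay": 0, "az": 0, "grip": 1},
    {"x": 0, "y": 0, "z": 0, "ax": 0, "ay": 0, "az": 0, "grip": 1},
    {"x": 0, "y": 0, "z": 0.3, "ax": 0, "ay": 0, "az": 0, "grip": 1},
    {"x": 0, "y": 0, "z": 0.6, "ax": 0, "ay": 0, "az": 0, "grip": 1},
    {"x": 0, "y": 0, "z": 0.9, "ax": 0, "ay": 0, "az": 0, "grip": 1},
    {"x": 0, "y": 0, "z": 1, "ax": 0, "ay": 0, "az": 0, "grip": 1}
  ]
}}

```text
time: 42.93
position: [0.5025, 0.3849, 0.2611]
ee_rot: [0.668, 0.744, 0.004, 0.001]
force: [0.5, 0.4, 1.0]
grip_width: 0.0857
finger_force: 0.0
```

Request:
{"op": "apply_moves", "data": {
  "moves": [
    {"x": 0, "y": -0.2, "z": 0.3, "ax": 0, "ay": 0, "az": 0, "grip": 1},
    {"x": 0, "y": -0.5, "z": 0.6, "ax": 0, "ay": 0, "az": 0, "grip": 1},
    {"x": 0, "y": -0.7, "z": 0.7, "ax": 0, "ay": 0, "az": 0, "grip": 1},
    {"x": 0, "y": -0.7, "z": 0.7, "ax": 0, "ay": 0, "az": 0, "grip": 1},
    {"x": 0, "y": -0.7, "z": 0.7, "ax": 0, "ay": 0, "az": 0, "grip": 1}
  ]
}}

```text
time: 43.35
position: [0.5019, 0.3137, 0.3259]
ee_rot: [0.669, 0.744, 0.001, 0.0]
force: [0.1, 0.5, -0.9]
grip_width: 0.0854
finger_force: 0.0
```

```bash
cat > tray.py <<'E'
from h import *
def trayfit(tags):
    Q=[]
    for t in tags:
        c=load(t);X=cloud(c);h=cv2.cvtColor(c['image'],cv2.COLOR_BGR2HSV).astype(int)
        m=(h[...,0]>100)&(h[...,0]<130)&(h[...,1]>130)&(X[...,2]>.020)&(X[...,2]<.033)&(X[...,0]>.3)&(X[...,0]<.8)&(abs(X[...,1])<.35)&(c['depth']>0)
        Q.append(X[m][:,:2])
    q=np.concatenate(Q);best=None
    for a in np.radians(np.arange(-60,60,.5)):
        M=np.array([[np.cos(a),-np.sin(a)],[np.sin(a),np.cos(a)]]);e=q@M
        lo,hi=np.percentile(e,[1,99],axis=0);w=hi-lo
        if best is None or w.prod()<best[0]: best=(w.prod(),a,w,M@((lo+hi)/2))
    _,a,w,c=best;print('tray',len(q),'yaw',np.degrees(a).round(1),'size',w.round(4),'ctr',c.round(4))
    for k in(-.07,0,.07): print('  bay',k,(c+k*np.array([-np.sin(a),np.cos(a)])).round(4))
E
python3 - <<'E'
from h import *
from lev import *
from tray import trayfit
from stems import stem
print(arm.read_state()['position'],arm.read_state()['time'])
for n in('scene','side','wrist'):
    c=snap(n,n+'16');print(n);knob(c,(.5106,.3003),6)
    if n!='wrist': print(stem(c,.6405,.083,.09,.16),stem(c,.6325,-.059,.09,.16));trayfit([n+'16'])
trayfit(['scene16','side16'])
E
```

```text
[0.50193125 0.31373565 0.3258554 ] 43.35
scene
knob 46 [0.5031 0.374  0.187 ] q -0.005 r 0.1143 xoff 0.0003
((0.6396, 0.082, 0.0109, np.float64(0.129)), 101) ((0.6333, -0.06, 0.0097, np.float64(0.1296)), 120)
tray 497 yaw -2.0 size [0.0821 0.2145] ctr [0.4861 0.0104]
  bay -0.07 [ 0.4837 -0.0595]
  bay 0 [0.4861 0.0104]
  bay 0.07 [0.4886 0.0804]
side
knob 54 [0.4995 0.3724 0.1858] q -0.004 r 0.1126 xoff -0.0035
((0.6354, 0.0793, 0.0092, np.float64(0.1286)), 83) ((0.63, -0.0601, 0.0103, np.float64(0.1282)), 99)
tray 489 yaw -2.0 size [0.0785 0.2214] ctr [0.4836 0.0104]
  bay -0.07 [ 0.4812 -0.0596]
  bay 0 [0.4836 0.0104]
  bay 0.07 [0.486  0.0803]
wrist
knob 1152 [0.5031 0.3717 0.1852] q -0.0 r 0.1114 xoff -0.0
tray 986 yaw -2.0 size [0.0826 0.2194] ctr [0.4856 0.01  ]
  bay -0.07 [ 0.4832 -0.0599]
  bay 0 [0.4856 0.01  ]
  bay 0.07 [0.4881 0.08  ]
```

Request:
{"op": "apply_moves", "data": {
  "moves": [
    {"x": 0.2, "y": -0.3, "z": 0, "ax": 0, "ay": 0, "az": 0, "grip": 0.8},
    {"x": 0.4, "y": -0.6, "z": 0, "ax": 0, "ay": 0, "az": 0, "grip": 0.8},
    {"x": 0.6, "y": -0.9, "z": 0, "ax": 0, "ay": 0, "az": 0, "grip": 0.8},
    {"x": 0.7, "y": -1, "z": 0, "ax": 0, "ay": 0, "az": 0, "grip": 0.8}
  ]
}}

```text
time: 43.83
position: [0.5731, 0.2115, 0.3235]
ee_rot: [0.669, 0.743, -0.002, -0.0]
force: [-0.9, -0.2, 0.3]
grip_width: 0.0685
finger_force: 0.0
```

Request:
{"op": "apply_moves", "data": {
  "moves": [
    {"x": 0.2, "y": -0.3, "z": 0, "ax": 0, "ay": 0, "az": 0, "grip": 0.8},
    {"x": 0.4, "y": -0.6, "z": 0, "ax": 0, "ay": 0, "az": 0, "grip": 0.8},
    {"x": 0.6, "y": -0.9, "z": 0, "ax": 0, "ay": 0, "az": 0, "grip": 0.8},
    {"x": 0.68, "y": -1, "z": 0, "ax": 0, "ay": 0, "az": 0, "grip": 0.8},
    {"x": 0.68, "y": -1, "z": -0.2, "ax": 0, "ay": 0, "az": 0, "grip": 0.8},
    {"x": 0.68, "y": -1, "z": -0.4, "ax": 0, "ay": 0, "az": 0, "grip": 0.8},
    {"x": 0.68, "y": -1, "z": -0.4, "ax": 0, "ay": 0, "az": 0, "grip": 0.8}
  ]
}}

```text
time: 44.42
position: [0.6386, 0.1148, 0.2788]
ee_rot: [0.668, 0.744, -0.004, -0.003]
force: [-0.7, -1.0, -1.1]
grip_width: 0.0686
finger_force: 0.0
```

Request:
{"op": "apply_moves", "data": {
  "moves": [
    {"x": 0, "y": -0.2, "z": -0.2, "ax": 0, "ay": 0, "az": 0, "grip": 0.8},
    {"x": 0, "y": -0.33, "z": -0.4, "ax": 0, "ay": 0, "az": 0, "grip": 0.8},
    {"x": 0, "y": -0.33, "z": -0.7, "ax": 0, "ay": 0, "az": 0, "grip": 0.8},
    {"x": 0, "y": -0.33, "z": -0.9, "ax": 0, "ay": 0, "az": 0, "grip": 0.8},
    {"x": 0, "y": -0.33, "z": -1, "ax": 0, "ay": 0, "az": 0, "grip": 0.8},
    {"x": 0, "y": -0.33, "z": -1, "ax": 0, "ay": 0, "az": 0, "grip": 0.8},
    {"x": 0, "y": -0.33, "z": -1, "ax": 0, "ay": 0, "az": 0, "grip": 0.8}
  ]
}}

```text
time: 45.0
position: [0.6398, 0.0819, 0.1863]
ee_rot: [0.668, 0.744, 0.0, 0.0]
force: [0.5, -0.8, 0.7]
grip_width: 0.0686
finger_force: 0.0
```

```bash
python3 - <<'E'
from h import *
from stems import stem
s=arm.read_state();print(s['position'],s['time'],s['joint_positions'].round(2),s['ee_rot'].round(3))
c=snap('wrist','w17');print(stem(c,.6398,.0823,.095,.16))
E
```

```text
[0.63978545 0.0818907  0.18629341] 45.0 [ 0.07  0.41  1.08  0.    1.66 -0.04] [0.668 0.744 0.    0.   ]
((0.639, 0.0816, 0.0093, np.float64(0.1283)), 1261)
```

Request:
{"op": "apply_moves", "data": {
  "moves": [
    {"x": 0, "y": 0, "z": -0.2, "ax": 0, "ay": 0, "az": 0, "grip": 0.8},
    {"x": 0, "y": 0, "z": -0.4, "ax": 0, "ay": 0, "az": 0, "grip": 0.8},
    {"x": 0, "y": 0, "z": -0.6, "ax": 0, "ay": 0, "az": 0, "grip": 0.8},
    {"x": 0, "y": 0, "z": -0.75, "ax": 0, "ay": 0, "az": 0, "grip": 0.8},
    {"x": 0, "y": 0, "z": -0.86, "ax": 0, "ay": 0, "az": 0, "grip": 0.8},
    {"x": 0, "y": 0, "z": -0.86, "ax": 0, "ay": 0, "az": 0, "grip": 0.8},
    {"x": 0, "y": 0, "z": -0.86, "ax": 0, "ay": 0, "az": 0, "grip": 0.8}
  ]
}}

```text
time: 45.63
position: [0.6401, 0.0814, 0.1007]
ee_rot: [0.668, 0.744, 0.001, 0.0]
force: [0.4, 0.5, 0.3]
grip_width: 0.0686
finger_force: 0.0
```

Request:
{"op": "apply_moves", "data": {
  "moves": [
    {"x": 0, "y": 0, "z": 0, "ax": 0, "ay": 0, "az": 0, "grip": 0.5},
    {"x": 0, "y": 0, "z": 0, "ax": 0, "ay": 0, "az": 0, "grip": 0},
    {"x": 0, "y": 0, "z": 0, "ax": 0, "ay": 0, "az": 0, "grip": 0},
    {"x": 0, "y": 0, "z": 0, "ax": 0, "ay": 0, "az": 0, "grip": 0},
    {"x": 0, "y": 0, "z": 0, "ax": 0, "ay": 0, "az": 0, "grip": 0},
    {"x": 0, "y": 0, "z": 0, "ax": 0, "ay": 0, "az": 0, "grip": 0},
    {"x": 0, "y": 0, "z": 0, "ax": 0, "ay": 0, "az": 0, "grip": 0},
    {"x": 0, "y": 0, "z": 0, "ax": 0, "ay": 0, "az": 0, "grip": 0}
  ],
  "newtons": 50
}}

```text
time: 46.3
position: [0.6398, 0.0812, 0.1005]
ee_rot: [0.668, 0.744, 0.0, 0.0]
force: [-3.1, 0.0, 4.7]
grip_width: 0.0166
finger_force: 48.9
```

Request:
{"op": "apply_moves", "data": {
  "moves": [
    {"x": 0, "y": 0, "z": 0.1, "ax": 0, "ay": 0, "az": 0, "grip": 0},
    {"x": 0, "y": 0, "z": 0.2, "ax": 0, "ay": 0, "az": 0, "grip": 0},
    {"x": 0, "y": 0, "z": 0.35, "ax": 0, "ay": 0, "az": 0, "grip": 0},
    {"x": 0, "y": 0, "z": 0.5, "ax": 0, "ay": 0, "az": 0, "grip": 0},
    {"x": 0, "y": 0, "z": 0.5, "ax": 0, "ay": 0, "az": 0, "grip": 0}
  ]
}}

```text
time: 46.72
position: [0.6412, 0.0813, 0.1541]
ee_rot: [0.668, 0.744, 0.002, 0.002]
force: [0.6, 0.8, -0.4]
grip_width: 0.0166
finger_force: 49.0
```

```bash
python3 - <<'E'
from h import *
from tray import trayfit
from stems import stem
for n in('scene','side'): c=snap(n,n+'18');print(stem(c,.6325,-.059,.09,.16))
trayfit(['scene18','side18']);s=arm.read_state();print(s['position'],s['grip_width'],s['force'])
E
```

```text
((0.6316, -0.0605, 0.0107, np.float64(0.1289)), 117)
((0.6291, -0.0619, 0.0099, np.float64(0.1287)), 100)
tray 969 yaw -2.0 size [0.0827 0.2193] ctr [0.4859 0.0102]
  bay -0.07 [ 0.4834 -0.0598]
  bay 0 [0.4859 0.0102]
  bay 0.07 [0.4883 0.0801]
[0.63992881 0.08120625 0.15017592] 0.01633541018713397 [ 0.63630867 -0.41973277 -1.5774687 ]
```

Request:
{"op": "apply_moves", "data": {
  "moves": [
    {"x": -0.2, "y": 0, "z": 0, "ax": 0, "ay": 0, "az": 0, "grip": 0},
    {"x": -0.45, "y": 0, "z": 0, "ax": 0, "ay": 0, "az": 0, "grip": 0},
    {"x": -0.7, "y": 0, "z": 0, "ax": 0, "ay": 0, "az": 0, "grip": 0},
    {"x": -1, "y": 0, "z": 0, "ax": 0, "ay": 0, "az": 0, "grip": 0}
  ]
}}

```text
time: 47.15
position: [0.5381, 0.081, 0.1477]
ee_rot: [0.668, 0.744, -0.001, -0.001]
force: [0.2, -0.1, 0.1]
grip_width: 0.0165
finger_force: 49.2
```

Request:
{"op": "apply_moves", "data": {
  "moves": [
    {"x": -0.2, "y": 0, "z": 0, "ax": 0, "ay": 0, "az": 0, "grip": 0},
    {"x": -0.4, "y": -0.01, "z": 0, "ax": 0, "ay": 0, "az": 0, "grip": 0},
    {"x": -0.515, "y": -0.01, "z": 0, "ax": 0, "ay": 0, "az": 0, "grip": 0},
    {"x": -0.515, "y": -0.01, "z": 0, "ax": 0, "ay": 0, "az": 0, "grip": 0},
    {"x": -0.515, "y": -0.01, "z": 0, "ax": 0, "ay": 0, "az": 0, "grip": 0}
  ]
}}

```text
time: 47.57
position: [0.4878, 0.0802, 0.1489]
ee_rot: [0.668, 0.744, -0.0, -0.0]
force: [0.8, 0.2, -1.1]
grip_width: 0.0159
finger_force: 49.3
```

```bash
python3 - <<'E'
from h import *
from tray import trayfit
a=snap('scene','scene19');b=snap('side','side19');trayfit(['scene19','side19']);s=arm.read_state();print(s['position'],s['grip_width'],s['force'])
cv2.imwrite('pics/g19.png',cv2.resize(np.hstack([a['image'][210:330,240:400],b['image'][190:310,270:430]]),None,fx=2.5,fy=2.5))
E
```

```text
tray 899 yaw -2.5 size [0.0828 0.2173] ctr [0.4853 0.0088]
  bay -0.07 [ 0.4823 -0.0612]
  bay 0 [0.4853 0.0088]
  bay 0.07 [0.4884 0.0787]
[0.48848652 0.08012884 0.14909652] 0.016429624156450655 [ 0.02453597 -0.24999344 -2.12929487]
```

View pics/g19.png

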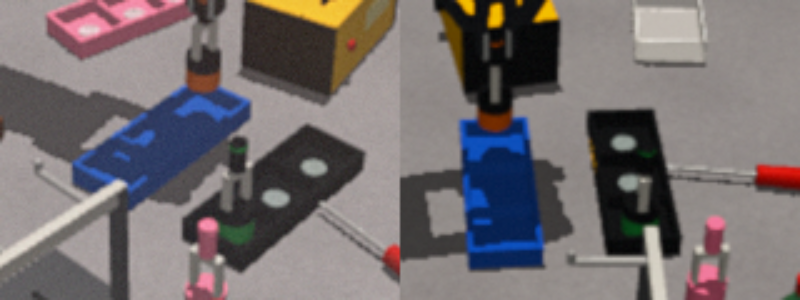

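The orange lamp is upright over the tray's +y bay, and the green lamp stands in its jig bay. Lowering.

Request:
{"op": "apply_moves", "data": {
  "moves": [
    {"x": 0, "y": 0, "z": -0.1, "ax": 0, "ay": 0, "az": 0, "grip": 0},
    {"x": 0, "y": 0, "z": -0.2, "ax": 0, "ay": 0, "az": 0, "grip": 0},
    {"x": 0, "y": 0, "z": -0.3, "ax": 0, "ay": 0, "az": 0, "grip": 0},
    {"x": 0, "y": 0, "z": -0.38, "ax": 0, "ay": 0, "az": 0, "grip": 0},
    {"x": 0, "y": 0, "z": -0.44, "ax": 0, "ay": 0, "az": 0, "grip": 0},
    {"x": 0, "y": 0, "z": -0.475, "ax": 0, "ay": 0, "az": 0, "grip": 0},
    {"x": 0, "y": 0, "z": -0.475, "ax": 0, "ay": 0, "az": 0, "grip": 0},
    {"x": 0, "y": 0, "z": -0.475, "ax": 0, "ay": 0, "az": 0, "grip": 0}
  ]
}}

```text
time: 48.33
position: [0.4882, 0.0802, 0.1021]
ee_rot: [0.668, 0.744, 0.0, 0.0]
force: [-0.7, 0.3, -0.9]
grip_width: 0.0165
finger_force: 49.3
```

Request:
{"op": "apply_moves", "data": {
  "moves": [
    {"x": 0, "y": 0, "z": -0.008, "ax": 0, "ay": 0, "az": 0, "grip": 0},
    {"x": 0, "y": 0, "z": -0.015, "ax": 0, "ay": 0, "az": 0, "grip": 0},
    {"x": 0, "y": 0, "z": -0.015, "ax": 0, "ay": 0, "az": 0, "grip": 0},
    {"x": 0, "y": 0, "z": -0.015, "ax": 0, "ay": 0, "az": 0, "grip": 0}
  ]
}}

```text
time: 48.67
position: [0.4881, 0.0802, 0.1006]
ee_rot: [0.668, 0.744, 0.0, 0.0]
force: [-0.7, 0.5, -2.1]
grip_width: 0.0164
finger_force: 49.3
```

Request:
{"op": "apply_moves", "data": {
  "moves": [
    {"x": 0, "y": 0, "z": -0.008, "ax": 0, "ay": 0, "az": 0, "grip": 0},
    {"x": 0, "y": 0, "z": -0.008, "ax": 0, "ay": 0, "az": 0, "grip": 0},
    {"x": 0, "y": 0, "z": -0.008, "ax": 0, "ay": 0, "az": 0, "grip": 0.4},
    {"x": 0, "y": 0, "z": -0.008, "ax": 0, "ay": 0, "az": 0, "grip": 0.7},
    {"x": 0, "y": 0, "z": -0.008, "ax": 0, "ay": 0, "az": 0, "grip": 0.7},
    {"x": 0, "y": 0, "z": -0.008, "ax": 0, "ay": 0, "az": 0, "grip": 0.7},
    {"x": 0, "y": 0, "z": -0.008, "ax": 0, "ay": 0, "az": 0, "grip": 0.7}
  ]
}}

```text
time: 49.25
position: [0.4881, 0.0802, 0.0996]
ee_rot: [0.668, 0.744, -0.0, 0.0]
force: [-0.2, -1.1, -0.1]
grip_width: 0.0598
finger_force: 0.0
```

Request:
{"op": "apply_moves", "data": {
  "moves": [
    {"x": 0, "y": 0, "z": 0.15, "ax": 0, "ay": 0, "az": 0, "grip": 0.7},
    {"x": 0, "y": 0, "z": 0.4, "ax": 0, "ay": 0, "az": 0, "grip": 0.7},
    {"x": 0, "y": 0, "z": 0.7, "ax": 0, "ay": 0, "az": 0, "grip": 0.7},
    {"x": 0, "y": 0, "z": 0.95, "ax": 0, "ay": 0, "az": 0, "grip": 0.7}
  ]
}}

```text
time: 49.58
position: [0.4881, 0.0802, 0.1963]
ee_rot: [0.668, 0.744, 0.0, 0.0]
force: [0.5, -0.2, -0.3]
grip_width: 0.0596
finger_force: 0.0
```

Request:
{"op": "apply_moves", "data": {
  "moves": [
    {"x": 0.3, "y": -0.3, "z": 0, "ax": 0, "ay": 0, "az": 0, "grip": 0.8},
    {"x": 0.6, "y": -0.6, "z": 0, "ax": 0, "ay": 0, "az": 0, "grip": 0.8},
    {"x": 0.8, "y": -0.8, "z": 0, "ax": 0, "ay": 0, "az": 0, "grip": 0.8},
    {"x": 1, "y": -1, "z": 0, "ax": 0, "ay": 0, "az": 0, "grip": 0.8}
  ]
}}

```text
time: 49.92
position: [0.5892, -0.0214, 0.1946]
ee_rot: [0.668, 0.744, 0.0, 0.0]
force: [0.1, 0.0, 1.3]
grip_width: 0.0679
finger_force: 0.0
```

Request:
{"op": "apply_moves", "data": {
  "moves": [
    {"x": 0.25, "y": -0.2, "z": 0, "ax": 0, "ay": 0, "az": 0, "grip": 0.8},
    {"x": 0.44, "y": -0.4, "z": 0, "ax": 0, "ay": 0, "az": 0, "grip": 0.8},
    {"x": 0.44, "y": -0.4, "z": 0, "ax": 0, "ay": 0, "az": 0, "grip": 0.8},
    {"x": 0.44, "y": -0.4, "z": 0, "ax": 0, "ay": 0, "az": 0, "grip": 0.8}
  ]
}}

```text
time: 50.25
position: [0.6323, -0.0608, 0.1935]
ee_rot: [0.669, 0.744, -0.0, -0.001]
force: [-0.3, 0.9, 0.3]
grip_width: 0.0681
finger_force: 0.0
```

```bash
python3 - <<'E'
from h import *
from tray import trayfit
from stems import stem
s=arm.read_state();print(s['position'],s['time'])
c=snap('wrist','w20');print(stem(c,.632,-.06,.095,.16))
for n in('scene','side'): c=snap(n,n+'20');print(stem(c,.488,.08,.09,.16))
trayfit(['scene20','side20'])
E
```

```text
[ 0.63232644 -0.06082445  0.19349596] 50.25
((0.6324, -0.0603, 0.0093, np.float64(0.1282)), 1166)
(None, 7)
((0.4837, 0.0785, 0.0106, np.float64(0.1283)), 92)
tray 920 yaw -2.0 size [0.0823 0.2181] ctr [0.4859 0.0095]
  bay -0.07 [ 0.4834 -0.0604]
  bay 0 [0.4859 0.0095]
  bay 0.07 [0.4883 0.0795]
```

Request:
{"op": "apply_moves", "data": {
  "moves": [
    {"x": 0, "y": 0, "z": -0.2, "ax": 0, "ay": 0, "az": 0, "grip": 0.8},
    {"x": 0, "y": 0, "z": -0.4, "ax": 0, "ay": 0, "az": 0, "grip": 0.8},
    {"x": 0, "y": 0, "z": -0.6, "ax": 0, "ay": 0, "az": 0, "grip": 0.8},
    {"x": 0, "y": 0, "z": -0.8, "ax": 0, "ay": 0, "az": 0, "grip": 0.8},
    {"x": 0, "y": 0, "z": -0.93, "ax": 0, "ay": 0, "az": 0, "grip": 0.8},
    {"x": 0, "y": 0, "z": -0.93, "ax": 0, "ay": 0, "az": 0, "grip": 0.8},
    {"x": 0, "y": 0, "z": -0.93, "ax": 0, "ay": 0, "az": 0, "grip": 0.8}
  ]
}}

```text
time: 50.98
position: [0.6318, -0.0593, 0.102]
ee_rot: [0.668, 0.744, -0.0, -0.0]
force: [0.3, 0.3, 0.5]
grip_width: 0.0682
finger_force: 0.0
```

Request:
{"op": "apply_moves", "data": {
  "moves": [
    {"x": 0, "y": 0, "z": 0, "ax": 0, "ay": 0, "az": 0, "grip": 0.5},
    {"x": 0, "y": 0, "z": 0, "ax": 0, "ay": 0, "az": 0, "grip": 0},
    {"x": 0, "y": 0, "z": 0, "ax": 0, "ay": 0, "az": 0, "grip": 0},
    {"x": 0, "y": 0, "z": 0, "ax": 0, "ay": 0, "az": 0, "grip": 0},
    {"x": 0, "y": 0, "z": 0, "ax": 0, "ay": 0, "az": 0, "grip": 0},
    {"x": 0, "y": 0, "z": 0, "ax": 0, "ay": 0, "az": 0, "grip": 0},
    {"x": 0, "y": 0, "z": 0, "ax": 0, "ay": 0, "az": 0, "grip": 0},
    {"x": 0, "y": 0, "z": 0, "ax": 0, "ay": 0, "az": 0, "grip": 0}
  ],
  "newtons": 50
}}

```text
time: 51.65
position: [0.6325, -0.06, 0.1028]
ee_rot: [0.668, 0.744, 0.0, 0.001]
force: [-1.0, 0.1, 6.2]
grip_width: 0.0162
finger_force: 48.9
```

Request:
{"op": "apply_moves", "data": {
  "moves": [
    {"x": 0, "y": 0, "z": 0.1, "ax": 0, "ay": 0, "az": 0, "grip": 0},
    {"x": 0, "y": 0, "z": 0.2, "ax": 0, "ay": 0, "az": 0, "grip": 0},
    {"x": 0, "y": 0, "z": 0.35, "ax": 0, "ay": 0, "az": 0, "grip": 0},
    {"x": 0, "y": 0, "z": 0.5, "ax": 0, "ay": 0, "az": 0, "grip": 0},
    {"x": 0, "y": 0, "z": 0.5, "ax": 0, "ay": 0, "az": 0, "grip": 0}
  ]
}}

```text
time: 52.07
position: [0.6336, -0.06, 0.1561]
ee_rot: [0.668, 0.744, 0.002, 0.003]
force: [0.9, -1.0, -0.5]
grip_width: 0.0162
finger_force: 49.0
```

```bash
python3 - <<'E'
from h import *
from tray import trayfit
from stems import stem
for n in('scene','side'): c=snap(n,n+'21');print(stem(c,.487,.08,.09,.16))
trayfit(['scene21','side21']);s=arm.read_state();print(s['position'],s['grip_width'],s['force'])
E
```

```text
(None, 6)
((0.4847, 0.0812, 0.0096, np.float64(0.1284)), 95)
tray 876 yaw -2.0 size [0.0822 0.2183] ctr [0.4858 0.0096]
  bay -0.07 [ 0.4834 -0.0604]
  bay 0 [0.4858 0.0096]
  bay 0.07 [0.4883 0.0795]
[ 0.63236107 -0.05987219  0.1522887 ] 0.016146813631699643 [-0.56464244  0.74501148 -1.91220679]
```

Request:
{"op": "apply_moves", "data": {
  "moves": [
    {"x": -0.2, "y": 0, "z": 0, "ax": 0, "ay": 0, "az": 0, "grip": 0},
    {"x": -0.45, "y": 0, "z": 0, "ax": 0, "ay": 0, "az": 0, "grip": 0},
    {"x": -0.7, "y": 0, "z": 0, "ax": 0, "ay": 0, "az": 0, "grip": 0},
    {"x": -1, "y": 0, "z": 0, "ax": 0, "ay": 0, "az": 0, "grip": 0}
  ]
}}

```text
time: 52.5
position: [0.5306, -0.0597, 0.1499]
ee_rot: [0.668, 0.744, -0.001, -0.001]
force: [-0.1, 0.5, -0.5]
grip_width: 0.0161
finger_force: 49.2
```

Request:
{"op": "apply_moves", "data": {
  "moves": [
    {"x": -0.2, "y": 0, "z": 0, "ax": 0, "ay": 0, "az": 0, "grip": 0},
    {"x": -0.4, "y": 0, "z": 0, "ax": 0, "ay": 0, "az": 0, "grip": 0},
    {"x": -0.49, "y": 0, "z": 0, "ax": 0, "ay": 0, "az": 0, "grip": 0},
    {"x": -0.49, "y": 0, "z": 0, "ax": 0, "ay": 0, "az": 0, "grip": 0},
    {"x": -0.49, "y": 0, "z": 0, "ax": 0, "ay": 0, "az": 0, "grip": 0}
  ]
}}

```text
time: 52.92
position: [0.4828, -0.0598, 0.1511]
ee_rot: [0.668, 0.744, -0.0, -0.0]
force: [0.2, -1.3, -1.6]
grip_width: 0.0159
finger_force: 49.2
```

```bash
python3 - <<'E'
from h import *
from tray import trayfit
a=snap('scene','scene22');b=snap('side','side22');trayfit(['scene22','side22']);s=arm.read_state();print(s['position'],s['grip_width'],s['force'])
cv2.imwrite('pics/g22.png',cv2.resize(np.hstack([a['image'][210:330,240:400],b['image'][190:310,270:430]]),None,fx=2.5,fy=2.5))
p=s['position']
for c in(a,b):
    X=cloud(c);h=cv2.cvtColor(c['image'],cv2.COLOR_BGR2HSV).astype(int)
    m=(np.hypot(X[...,0]-p[0],X[...,1]-p[1])<.05)&(X[...,2]>.03)&(X[...,2]<.2)&(h[...,1]>110)&(abs(h[...,0]-60)<25)
    q=X[m];print(len(q),np.percentile(q,[2,98],axis=0).round(4) if len(q) else '')
E
```

```text
tray 760 yaw -2.5 size [0.0822 0.2177] ctr [0.4858 0.0093]
  bay -0.07 [ 0.4828 -0.0606]
  bay 0 [0.4858 0.0093]
  bay 0.07 [0.4889 0.0792]
[ 0.4834535  -0.0597803   0.15124862] 0.01607788585522381 [ 0.08968474  0.38651137 -1.32006582]
39 [[ 0.4767 -0.0796  0.0555]
 [ 0.5021 -0.0619  0.0738]]
115 [[ 0.4646 -0.083   0.0578]
 [ 0.4961 -0.0652  0.1738]]
```

Upright (lens underside ≈0.056, as expected) and over the bay. Lowering, releasing and retreating.

Request:
{"op": "apply_moves", "data": {
  "moves": [
    {"x": 0, "y": 0, "z": -0.1, "ax": 0, "ay": 0, "az": 0, "grip": 0},
    {"x": 0, "y": 0, "z": -0.2, "ax": 0, "ay": 0, "az": 0, "grip": 0},
    {"x": 0, "y": 0, "z": -0.3, "ax": 0, "ay": 0, "az": 0, "grip": 0},
    {"x": 0, "y": 0, "z": -0.38, "ax": 0, "ay": 0, "az": 0, "grip": 0},
    {"x": 0, "y": 0, "z": -0.44, "ax": 0, "ay": 0, "az": 0, "grip": 0},
    {"x": 0, "y": 0, "z": -0.48, "ax": 0, "ay": 0, "az": 0, "grip": 0},
    {"x": 0, "y": 0, "z": -0.495, "ax": 0, "ay": 0, "az": 0, "grip": 0},
    {"x": 0, "y": 0, "z": -0.495, "ax": 0, "ay": 0, "az": 0, "grip": 0},
    {"x": 0, "y": 0, "z": -0.495, "ax": 0, "ay": 0, "az": 0, "grip": 0}
  ]
}}

```text
time: 53.77
position: [0.4834, -0.0599, 0.1028]
ee_rot: [0.668, 0.744, 0.0, 0.001]
force: [-0.9, -0.2, 2.6]
grip_width: 0.0161
finger_force: 49.6
```

Request:
{"op": "apply_moves", "data": {
  "moves": [
    {"x": 0, "y": 0, "z": 0, "ax": 0, "ay": 0, "az": 0, "grip": 0.4},
    {"x": 0, "y": 0, "z": 0, "ax": 0, "ay": 0, "az": 0, "grip": 0.7},
    {"x": 0, "y": 0, "z": 0, "ax": 0, "ay": 0, "az": 0, "grip": 0.7},
    {"x": 0, "y": 0, "z": 0, "ax": 0, "ay": 0, "az": 0, "grip": 0.7},
    {"x": 0, "y": 0, "z": 0, "ax": 0, "ay": 0, "az": 0, "grip": 0.7},
    {"x": 0, "y": 0, "z": 0.15, "ax": 0, "ay": 0, "az": 0, "grip": 0.7},
    {"x": 0, "y": 0, "z": 0.4, "ax": 0, "ay": 0, "az": 0, "grip": 0.7},
    {"x": 0, "y": 0, "z": 0.7, "ax": 0, "ay": 0, "az": 0, "grip": 0.7},
    {"x": 0, "y": 0, "z": 1, "ax": 0, "ay": 0, "az": 0, "grip": 0.7}
  ]
}}

```text
time: 54.52
position: [0.4826, -0.0597, 0.2029]
ee_rot: [0.668, 0.744, -0.0, -0.001]
force: [0.8, -1.2, 0.0]
grip_width: 0.06
finger_force: 0.0
```

Request:
{"op": "apply_moves", "data": {
  "moves": [
    {"x": 0, "y": 0, "z": 0.3, "ax": 0, "ay": 0, "az": 0, "grip": 0.7},
    {"x": 0, "y": 0, "z": 0.6, "ax": 0, "ay": 0, "az": 0, "grip": 0.7},
    {"x": 0, "y": 0, "z": 0.9, "ax": 0, "ay": 0, "az": 0, "grip": 0.7},
    {"x": 0, "y": 0, "z": 1, "ax": 0, "ay": 0, "az": 0, "grip": 0.7}
  ]
}}

```text
time: 54.85
position: [0.4839, -0.06, 0.3073]
ee_rot: [0.668, 0.744, 0.002, 0.003]
force: [0.6, 0.9, 1.1]
grip_width: 0.0596
finger_force: 0.0
```

Request:
{"op": "apply_moves", "data": {
  "moves": [
    {"x": 0, "y": -0.3, "z": 0, "ax": 0, "ay": 0, "az": 0, "grip": 0.7},
    {"x": 0, "y": -0.6, "z": 0, "ax": 0, "ay": 0, "az": 0, "grip": 0.7},
    {"x": 0, "y": -0.9, "z": 0, "ax": 0, "ay": 0, "az": 0, "grip": 0.7},
    {"x": 0, "y": -1, "z": 0, "ax": 0, "ay": 0, "az": 0, "grip": 0.7},
    {"x": 0, "y": -1, "z": 0, "ax": 0, "ay": 0, "az": 0, "grip": 0.7},
    {"x": 0, "y": -1, "z": 0, "ax": 0, "ay": 0, "az": 0, "grip": 0.7}
  ]
}}

```text
time: 55.35
position: [0.483, -0.1596, 0.3016]
ee_rot: [0.668, 0.744, 0.0, -0.001]
force: [-0.0, 0.3, 0.1]
grip_width: 0.06
finger_force: 0.0
```

```bash
python3 - <<'E'
from h import *
from lev import knob
from tray import trayfit
from stems import stem
for n in('scene','side','wrist'):
    c=snap(n,n+'23');print(n,stem(c,.487,.08,.09,.16),stem(c,.4834,-.06,.09,.16));knob(c,(.5106,.3003),6)
trayfit(['scene23','side23']);s=arm.read_state();print(s['position'],s['time'],s['force'])
b=load('scene23');cv2.imwrite('pics/g23.png',cv2.resize(b['image'][130:400,160:460],None,fx=2,fy=2))
E
```

```text
scene ((0.4877, 0.081, 0.0085, np.float64(0.1288)), 93) ((0.4858, -0.0604, 0.0097, np.float64(0.1295)), 107)
knob 44 [0.5031 0.3738 0.1882] q 0.003 r 0.1151 xoff 0.0002
side ((0.4877, 0.0788, 0.011, np.float64(0.1275)), 93) ((0.4804, -0.0615, 0.0102, np.float64(0.1285)), 99)
noknob
wrist (None, 0) ((0.484, -0.0609, 0.0089, np.float64(0.1283)), 744)
noknob
tray 822 yaw -2.0 size [0.0823 0.2201] ctr [0.4857 0.0095]
  bay -0.07 [ 0.4832 -0.0605]
  bay 0 [0.4857 0.0095]
  bay 0.07 [0.4881 0.0794]
[ 0.48323514 -0.15864836  0.30221493] 55.5 [ 0.88323547  0.83229612 -0.52694172]
```

View pics/g23.png

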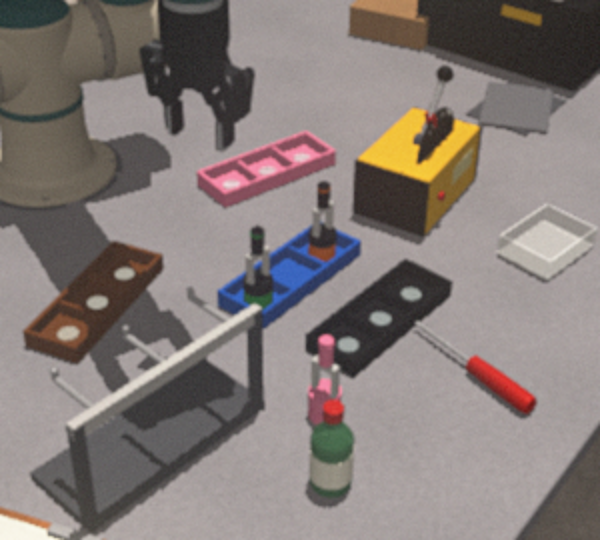

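Both lamps stand upright in the tray's outer bays (crop 258,270 and 323,225), the lever is at off, and the bystanders are undisturbed.

```bash
python3 -c "
from workcell import job_done
print(job_done())"
```

```text
the job is handed in; nothing more can be done
None
```

I ran the lamp check and handed it in: both lamps that were there (green and orange) stand upright in the blue tray, and the lever rested over 3 s at about 1.10 rad, with the red mark fitted at 1.10–1.12, before going back to its off stop. On the way to the mark it paused short at about 0.98, on the way back the grip slackened once and I re-gripped, and the bottle, screwdriver and bin looked undisturbed at the end.

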